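# Fill the bedside candy tin, set on its double lid and lift off only the outer lid

## Task

Pour all five candies from the white cup into the blue tin and stand the cup back upright on the cart. Then take the nested pair of lids by the wooden post of the inner lid, carry them together to the tin and lower both onto it, so that the inner lid sits flat in the mouth. Last, lift the yellow outer lid alone by its red collar, leaving the inner lid seated in place, and finish while still holding the outer lid level and still about 10 cm above where it sat, over the tin; do not disturb the eyedrop bottles, hourglass or magnifier.

Things in the scene. Friction and masses are not known exactly. Their poses are not given: they have to be found in the camera images.
- tin_mouth (a point): Centre of the open mouth of the blue round candy tin, level with its rim, 80 mm above the cart top. Tin: outside diameter 92, inside diameter 86, straight wall 3 mm, inner floor 76 below the rim; it is fixed to the cart. z is up.
- knob (a point): Grip point on the INNER lid's upright wooden post, diameter 18, on the lid's axis (z up); 7 below the post's top, 23 above the top of the outer lid's collar when nested, 54 above tin_mouth when seated. Lifting the post carries both lids. Keep fingertips above the collar's top to take the post alone. Inner lid about 140 g.
- inner_foot (a point): Centre of the underside of the inner lid, 64 below point knob. Bare metal: plug of diameter 79, 10 deep, goes loosely in the tin's mouth; above it a flange of diameter 90, 4 thick, rests on the tin's rim; above that the post, through the outer lid's hole. At the start it rests on the cart and carries the outer lid.
- collar (a point): Grip point on the OUTER lid's axis (z up), in its red upright tube, the collar: outside diameter 38, bore 28, 24 high. 21 above the yellow disc's upper face, 3 below the collar's top; 26 below point knob when nested, 28 above tin_mouth when seated. Gripping the collar from outside lifts the outer lid alone. About 110 g.
- outer_disc (a point): Centre of the upper face of the outer lid's yellow disc, diameter 103, 3 thick, 21 below point collar. Its skirt (inside diameter 98) hangs 13 below the disc's underside and goes loosely round the tin. The disc just lies on the inner lid's flange; a cone at the post's foot (24 wide) keeps the nested lids centred within 2.
- cup_handle (a point): Grip centre of the green handle of the white pouring cup: an upright plate 12 thick (across y), 28 high, reaching 15 beyond this point. z: up out of the cup's mouth; x: from cup to handle. The cup's axis is 60 away towards -x, its underside 28 below. At the start x points away from the robot within 35 degrees.
- cup_lip (a point): Point of the cup's rim opposite the handle, over which it pours: 98 from cup_handle towards -x and 12 up. Cup 40 high, outside radius 27 at the foot, 38 at the rim, wall 3, flaring 15 degrees, about 120 g; it stands on the cart with the five candies inside.
- candy0_center (a point): Centre of a hard round candy, a ball of diameter 16, 10 g, that rolls freely; starts in the cup. One of five.
- candy1_center (a point): Centre of a hard round candy, a ball of diameter 16, 10 g, that rolls freely; starts in the cup.
- candy2_center (a point): Centre of a hard round candy, a ball of diameter 16, 10 g, that rolls freely; starts in the cup.
- candy3_center (a point): Centre of a hard round candy, a ball of diameter 16, 10 g, that rolls freely; starts in the cup.
- candy4_center (a point): Centre of a hard round candy, a ball of diameter 16, 10 g, that rolls freely; starts in the cup.
- drops_a (a point): Foot of an eyedrop bottle (diameter 26, 60 high) standing in the shallow stainless tray (110 by 150, 12 high, fixed) beyond the work. Leave alone.
- drops_b (a point): Foot of a second eyedrop bottle (diameter 26, 60 high) in the same tray. Leave alone.
- hourglass: Red plastic hourglass stand, diameter 60, 110 high; origin under its centre. Leave alone.
- magnifier: Folded steel magnifier lying flat near the robot: lens disc of diameter 48, with a case reaching 83 from the lens centre along its +y, 10 high; origin under the lens centre. Leave alone.

How it is judged:
On the way, in this order (a step that is already met when the one before it is completed fails the run):
1. all five candies are in the tin (z of candy0_center in the frame of tin_mouth between -0.085 and -0.02 m and horizontal distance between each of candy0_center, candy1_center, candy2_center, candy3_center, candy4_center and tin_mouth below 0.044 m and z of candy1_center in the frame of tin_mouth between -0.085 and -0.02 m and z of candy2_center in the frame of tin_mouth between -0.085 and -0.02 m and z of candy3_center in the frame of tin_mouth between -0.085 and -0.02 m and z of candy4_center in the frame of tin_mouth between -0.085 and -0.02 m), for 0.2 s.
2. the cup stands upright on the cart, let go (angle between cup_handle's own z axis and vertical below 0.1 rad and height (world z) of cup_handle between 0.022 and 0.034 m and contact force between the fingers and cup below 0.1 N), for 0.2 s.
3. the two lids, nested, are carried together off the cart (height (world z) of knob above 0.1 m and z of collar in the frame of knob between -0.03 and -0.022 m and horizontal distance between collar and knob below 0.012 m and contact force between table and inner below 0.1 N and contact force between table and outer below 0.1 N), for 0.1 s.
4. both lids sit on the tin together (horizontal distance between knob and tin_mouth below 0.007 m and z of knob in the frame of tin_mouth between 0.051 and 0.057 m and angle between each of knob, collar's own z axis and vertical below 0.06 rad and horizontal distance between collar and tin_mouth below 0.008 m and z of collar in the frame of tin_mouth between 0.025 and 0.031 m), for 0.2 s.
At the end, for the whole second after the job is handed in: Candies in the tin; cup upright, free on the cart; inner lid seated (7 mm of centre, 3 mm height, 0.06 rad), untouched; outer lid held by the fingers, still, level within 0.2 rad, 50 to 220 mm above its seat, within 70 mm of the tin axis, touching neither tin nor inner lid (all of step 1 and all of step 2 and horizontal distance between knob and tin_mouth below 0.007 m and z of knob in the frame of tin_mouth between 0.051 and 0.057 m and angle between knob's own z axis and vertical below 0.06 rad and z of collar in the frame of tin_mouth between 0.078 and 0.25 m and horizontal distance between collar and tin_mouth below 0.07 m and angle between collar's own z axis and vertical below 0.2 rad and contact force between the fingers and outer above 1 N and contact force between each of outer, the fingers, the arm and inner below 0.1 N and contact force between outer and tin below 0.1 N and linear speed of outer below 0.03 m/s and linear speed of inner below 0.02 m/s); the arm keeps its last pose, push and grip.
It fails at once if the outer lid comes off the inner lid while the inner lid is not seated on the tin (z of collar in the frame of knob above -0.014 m and not (horizontal distance between knob and tin_mouth below 0.007 m and z of knob in the frame of tin_mouth between 0.051 and 0.057 m and angle between knob's own z axis and vertical below 0.06 rad)).
It fails at once if an eyedrop bottle was moved more than 25 mm or tipped (distance of drops_a from where it was at the start of the episode above 0.025 m or angle between drops_a's own z axis and vertical above 0.5 rad).
It fails at once if an eyedrop bottle was moved more than 25 mm or tipped (distance of drops_b from where it was at the start of the episode above 0.025 m or angle between drops_b's own z axis and vertical above 0.5 rad).
It fails at once if the hourglass was moved more than 25 mm or tipped (distance of hourglass from where it was at the start of the episode above 0.025 m or angle between hourglass's own z axis and vertical above 0.5 rad).
It fails at once if the magnifier was moved more than 25 mm or tipped (distance of magnifier from where it was at the start of the episode above 0.025 m or angle between magnifier's own z axis and vertical above 0.5 rad).
It also fails if it takes over 72 s, if anything falls off the work surface, if the arm or the gripper's body presses on something with over 40 N, if the wrist force passes 120 N, or if a joint passes its speed limit or range.

## Robot

A 6-joint arm with a two-finger parallel gripper is mounted at the origin on the work surface. World frame = base frame: x ahead of the robot, y to its left, z up, the work surface at z = 0. Lengths are in m, angles in rad, forces in N, time in s.
With the tool pointing down it reaches from about 0.35 to 0.975 m from the base axis. Payload 4.9 kg.
Tool frame: the origin (TCP) lies midway between the tips of the shut fingers; the grasp point (between the pads) lies 19 mm behind it; y points along the fingers, z is the direction in which the jaws open and shut, and the axes are right-handed (so a half turn about y gives the same grasp; the last joint's range is limited). The gripper opens to 85 mm and grips with 20 to 120 N. Pads are 22 mm wide; open, the fingers measure 114 mm over their backs; the gripper's body (76 mm by 85 mm) begins 54 mm behind the grasp point. The pads swing forward as they close: fully open they stand 13 mm farther back than shut.
Start: joints at [1.197, 0.053, 1.613, -0, 1.476, -0.119], TCP at [0.158, 0.605, 0.231] pointing down, gripper open.
Joint ranges: [-3.01, 3.01], [-1.01, 2.22], [0.06, 2.58], [-1.02, 4.17], [0.09, 2.62], [-3.14, 3.14]. Speed limits (rad/s): [2.57, 2.57, 3.14, 3.14, 3.14, 3.14].

## Interface

Orientations are given as a unit quaternion [w, x, y, z].
In Python, from plant import * gives the robot as it stands.
- The arm moves only by the shell command python3 -m crank 'ROWS'. ROWS is JSON, a list that holds one entry, the list of rows, each a list of 5 numbers: the gripper command: -1 is shut, 1 is fully open, values between are in proportion, then the shift along the tool's x, y, z in cm, then the turn about the tool's y in degrees. In form: [[[jaw, dx, dy, dz, twist], ...]]. A call has 1 to 8 rows; each row shifts and turns the commanded pose from where the row before left it, along the tool's axes as they then stand; what a row does not reach is not made up. A row lasts 1/8 s, in which the tool goes at most 62.5 mm and 10.7 degrees, less where a joint would pass 70% of its speed; a pose out of reach is approached as far as the arm can. A call with a gripper value outside its range is refused whole. The fingers move at their own pace and stop on an object; the grip force is fixed at half the most. Time passes only in rows, so rows that do not move let the fingers close. It gives the time, the measured TCP pose, the force and the opening at its end, in the units of the state.
- state(): the state, without advancing time (a new reading comes with each control period).
- grab_frame(name): name is "side" or "top"; returns a dict with "frame" (480x640x3 uint8, red, green, blue), "fx", "fy", "cx", "cy" (pixels), "pose" (4x4, takes a point from camera to world coordinates). Camera axes: x right, y up, looking along -z (the intrinsics and any distortion apply to the point x, -y, -z); pixel columns grow to the right and rows downward; lengths in m; the calibration is good to about 2 mm. A picture is of the moment at which its call begins. There is no depth.
- job_done(): hands the job in, once; it reports no verdict.
The state is a dict: "time": time; "joint_pos": joint angles; "joint_vel": joint speeds; "joint_efforts": joint torques, N m; "tool_pos": TCP position; "tool_rot": TCP orientation; "contact_force": force on the tool from outside, world axes, zero at the start; "ft_torque": the same for the moment, N m; "gripper_width": opening from 0.0 (shut) to 1.0 (fully open).
Only numpy, scipy, OpenCV 4.12 (cv2) and the standard library are available. Lean on these libraries where they do the work, as an engineer would, in place of code of your own. Each camera call takes 0.05 s, during which the arm holds its last target.

## Working session

There is one attempt and no reset: what is moved stays moved. The work goes in short steps, Python scripts to look and compute and a shell command to move; the robot and the scene stay as the last step left them, time stands still between calls to the robot, and variables do not carry over. Pictures are saved under pics/ and viewed, and the job is handed in when it is done.

```bash
ls -la; mkdir -p pics
python3 - <<'E'
from plant import *
import cv2
s=state()
for k,v in s.items(): print(k,v)
for n in("side","top"):
    f=grab_frame(n); print(n,{k:f[k] for k in f if k!="frame"})
    cv2.imwrite(f"pics/{n}0.png",f["frame"][:,:,::-1])
E
```

```text
total 12
drwxr-xr-x  3 agent agent 4096 Dec  7 04:51 .
drwxr-xr-x 23 root  root  4096 Dec  7 04:51 ..
drwxr-xr-x  2 agent agent 4096 Dec  7 04:51 pics
time 0.0
joint_pos [ 1.19698689e+00  5.33328573e-02  1.61432720e+00  2.64747532e-05
  1.47599577e+00 -1.18992698e-01]
joint_vel [ 0.00012093  0.00114434 -0.00083815 -0.00068896 -0.00252896 -0.00055575]
joint_efforts [ 1.46993556e-03 -3.93685162e+01 -3.70172954e+01 -7.29722296e-05
  7.12074587e-03  2.09913895e-05]
tool_pos [0.15729698 0.6042261  0.23005807]
tool_rot [-0.70066972  0.70208    -0.09003558  0.08966166]
contact_force [ 0.02158926  0.82844841 -0.7941732 ]
ft_torque [ 0.01442776 -0.00639888  0.00688798]
gripper_width 1.004540266273232
side {'fx': 558.3335745294454, 'fy': 558.3335745294454, 'cx': 314.165420752529, 'cy': 241.46616874759144, 'pose': array([[-0.97911041,  0.14515826, -0.14237937,  0.44104766],
       [-0.20204235, -0.61590974,  0.76146837,  0.70896339],
       [ 0.02284059,  0.77432827,  0.63237176,  0.67254791],
       [ 0.        ,  0.        ,  0.        ,  1.        ]])}
top {'fx': 509.08289680328767, 'fy': 509.08289680328767, 'cx': 329.2697752190165, 'cy': 243.93546776977524, 'pose': array([[-0.08615174,  0.97181256, -0.21944982,  0.34665238],
       [-0.99627776, -0.08467991,  0.01612246,  0.00712919],
       [-0.00291498,  0.22002196,  0.97549056,  1.09371904],
       [ 0.        ,  0.        ,  0.        ,  1.        ]])}
```

View pics/side0.png

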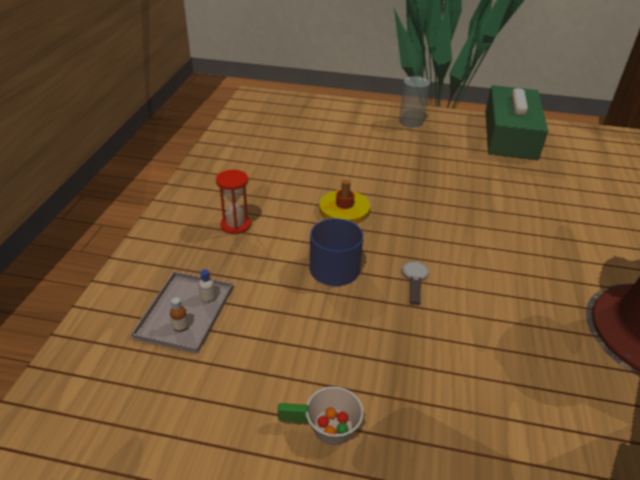

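View pics/top0.png

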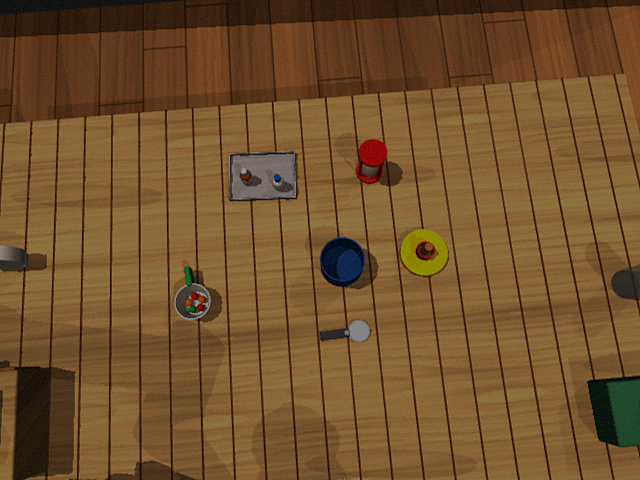

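The top view shows the cup with its handle at (190,302)/(188,275), the tin at (342,262), the lids at (424,253), and the magnifier near (350,332). The rows only turn the tool about its vertical axis, so I need to think about how to pour. First I'll measure.

```bash
cat > h.py <<'E'
from plant import *
import cv2, numpy as np
def ray(f,u,v):
    d=np.array([(u-f["cx"])/f["fx"],-(v-f["cy"])/f["fy"],-1.0])
    P=np.array(f["pose"]); return P[:3,3],P[:3,:3]@d
def onz(f,u,v,z):
    o,d=ray(f,u,v); return o+d*(z-o[2])/d[2]
def proj(f,p):
    P=np.array(f["pose"]); c=P[:3,:3].T@(np.array(p)-P[:3,3])
    return f["cx"]+f["fx"]*c[0]/-c[2], f["cy"]-f["fy"]*c[1]/-c[2]
def tri(fa,a,fb,b):
    o1,d1=ray(fa,*a);o2,d2=ray(fb,*b);d1/=np.linalg.norm(d1);d2/=np.linalg.norm(d2)
    t=np.linalg.lstsq(np.c_[d1,-d2],o2-o1,rcond=None)[0]
    p,q=o1+d1*t[0],o2+d2*t[1]; return (p+q)/2,np.linalg.norm(p-q)
def hsv(f): return cv2.cvtColor(f["frame"],cv2.COLOR_RGB2HSV)
def mask(f,lo,hi,box=None):
    m=cv2.inRange(hsv(f),np.array(lo),np.array(hi))
    if box:
        b=np.zeros_like(m);x0,y0,x1,y1=box;b[y0:y1,x0:x1]=1;m=m*b
    return m
def big(m):
    c,_=cv2.findContours(m,cv2.RETR_EXTERNAL,cv2.CHAIN_APPROX_NONE)
    return max(c,key=cv2.contourArea)
E
python3 - <<'E'
from h import *
T=grab_frame("top");S=grab_frame("side")
for n,f,b in(("t",T,(150,210,470,360)),("s",S,(270,170,440,450))):
    x0,y0,x1,y1=b; c=f["frame"][y0:y1,x0:x1,::-1]; k=2.4
    cv2.imwrite(f"pics/z{n}.png",cv2.resize(c,None,fx=k,fy=k)[:600,:800])
def ell(n,f,m,z):
    c=big(m);e=cv2.fitEllipse(cv2.convexHull(c)) if len(c)>5 else None
    (u,v),ax,_=e; p=onz(f,u,v,z); print(n,np.round((u,v),1),np.round(ax,1),np.round(p,4)); return p
y=(22,150,60),(35,255,255)
ell("disc top",T,mask(T,*y,(380,210,470,300)),.017); 
ell("disc side",S,mask(S,*y,(300,170,400,240)),.012)
b=(105,100,15),(125,255,255)
for n,f,bx in(("top",T,(310,225,380,300)),("side",S,(300,210,375,290))):
    c=big(mask(f,*b,bx)); print("tin",n,cv2.boundingRect(c))
g=(50,100,40),(80,255,255)
for n,f,bx in(("top",T,(170,255,200,290)),("side",S,(265,390,310,430))):
    c=big(mask(f,*g,bx)); print("handle",n,cv2.boundingRect(c),cv2.minAreaRect(c))
for p in((342,262),(190,302),(188,275)): print(p,hsv(T)[p[1],p[0]])
E
```

```text
disc top [423.5 252. ] [46.6 48.2] [ 0.5534 -0.2119  0.017 ]
disc side [344.2 204.6] [30.2 51.8] [ 0.554  -0.2169  0.012 ]
tin top (320, 237, 45, 50)
tin side (312, 238, 49, 15)
handle top (184, 267, 8, 19) ((187.69232177734375, 275.9615478515625), (18.631032943725586, 5.295135498046875), 78.69007110595703)
handle side (279, 404, 29, 11) ((292.8999938964844, 408.300048828125), (28.403953552246094, 8.558396339416504), 7.125016689300537)
(342, 262) [110 189  77]
(190, 302) [ 11 255 137]
(188, 275) [ 66 227  99]
```

```bash
ls -la pics
```

```text
total 1552
drwxr-xr-x 2 agent agent   4096 Dec  7 04:55 .
drwxr-xr-x 3 agent agent   4096 Dec  7 04:55 ..
-rw-r--r-- 1 agent agent 371821 Dec  7 04:52 side0.png
-rw-r--r-- 1 agent agent 596489 Dec  7 04:52 top0.png
-rw-r--r-- 1 agent agent 209606 Dec  7 04:55 zs.png
-rw-r--r-- 1 agent agent 393797 Dec  7 04:55 zt.png
```

View pics/zt.png

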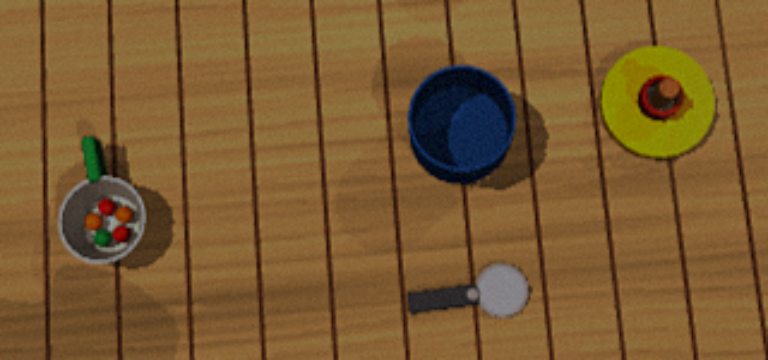

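View pics/zs.png

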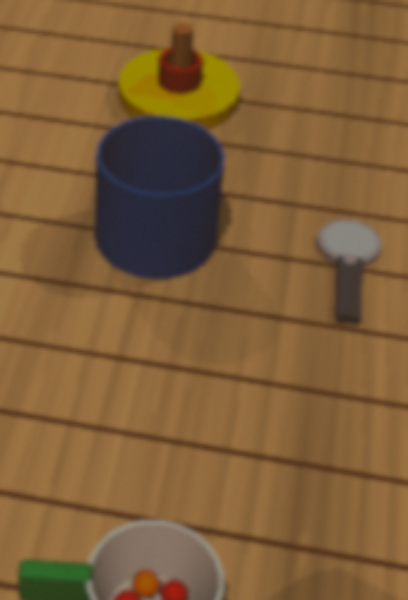

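Views show the cup with handle, the tin with its rim above the near wall, and the lids. Next: back-project the rim contours onto their planes and fit circles, checking the radii.

```bash
cat >> h.py <<'E'
def circ(P):
    A=np.c_[2*P[:,:2],np.ones(len(P))];s=np.linalg.lstsq(A,(P[:,:2]**2).sum(1),rcond=None)[0]
    r=np.sqrt(s[2]+s[0]**2+s[1]**2);res=np.hypot(*(P[:,:2]-s[:2]).T)-r
    return s[:2],r,res.std()
E
python3 - <<'E'
from h import *
T=grab_frame("top");S=grab_frame("side")
cl=lambda m:cv2.morphologyEx(m,cv2.MORPH_CLOSE,np.ones((5,5)))
b=(100,80,15),(130,255,255)
def rim(n,f,m,z,vmax=None):
    c=big(cl(m))[:,0,:].astype(float)
    if vmax: c=c[c[:,1]<vmax]
    P=np.array([onz(f,u,v,z) for u,v in c]);o,r,s=circ(P);print(n,np.round(o,4),"r",round(r*1e3,1),"sd",round(s*1e3,1)); return o
rim("tin T",T,mask(T,*b,(310,225,380,300)),.08,258)
rim("tin S",S,mask(S,*b,(300,210,375,290)),.08,238)
y=(22,150,60),(35,255,255)
rim("disc T",T,mask(T,*y,(380,210,470,300)),.017)
rim("disc S",S,mask(S,*y,(300,170,400,240)),.017,204)
# cup: grey low saturation
w=(0,0,50),(180,75,255)
m=cl(mask(T,*w,(165,278,220,330)));oT=rim("cup T",T,m,.04)
m2=cl(mask(S,*w,(300,380,375,445)));oS=rim("cup S",S,m2,.04,412)
g=(50,100,40),(80,255,255)
for n,f,bx in(("T",T,(170,255,200,290)),("S",S,(265,390,310,430))):
    c=big(mask(f,*g,bx))
    (u,v),_,_=cv2.minAreaRect(c)
    for z in (.042,.036): print("handle",n,(round(u),round(v)),np.round(onz(f,u,v,z),4))
# post top/knob: brown above collar
rm=mask(T,(0,120,40),(19,255,255),(400,230,450,275));c=big(rm);print("redT",cv2.boundingRect(c))
rm=mask(S,(0,120,40),(19,255,255),(325,175,365,212));c=big(rm);print("redS",cv2.boundingRect(c))
mg=big(mask(T,(0,0,90),(180,70,255),(340,315,380,350)));(u,v),r=cv2.minEnclosingCircle(mg);print("mag",onz(T,u,v,.01),r)
hg=big(mask(T,(0,200,80),(8,255,255),(350,130,395,165)));(u,v),r=cv2.minEnclosingCircle(hg);print("hourglass",onz(T,u,v,.11),r)
for u,v in((245,175),(277,181)): print("drops",onz(T,u,v,.05))
E
```

```text
tin T [ 0.542 -0.033] r 44.6 sd 0.6
tin S [ 0.5456 -0.0434] r 27.0 sd 11.7
disc T [ 0.554 -0.212] r 50.8 sd 0.6
disc S [ 0.5567 -0.2265] r 37.8 sd 10.7
cup T [0.4874 0.2833] r 37.0 sd 0.8
cup S [0.4874 0.2811] r 35.6 sd 0.9
handle T (188, 276) [0.5406 0.2905 0.042 ]
handle T (188, 276) [0.5417 0.2921 0.036 ]
handle S (293, 408) [0.5404 0.2935 0.042 ]
handle S (293, 408) [0.5413 0.2896 0.036 ]
redT (417, 241, 21, 20)
redS (325, 175, 40, 34)
mag [ 0.39954251 -0.05303694  0.01      ] 12.381195068359375
hourglass [ 0.75306354 -0.11397073  0.11      ] 14.570480346679688
drops [0.75002713 0.1587679  0.05      ]
drops [0.73027331 0.09047466 0.05      ]
```

```bash
cat >> h.py <<'E'
from scipy.spatial.transform import Rotation as Rn
def pose():
    s=state();w,x,y,z=s["tool_rot"];return np.array(s["tool_pos"]),Rn.from_quat([x,y,z,w]).as_matrix(),s
def togo(t,yaw=None):
    p,R,s=pose();d=R.T@(np.array(t)-p)*100
    cy=np.degrees(np.arctan2(R[1,0],R[0,0]))
    print("tcp",np.round(p,4),"yaw",round(cy,2),"down",np.round(R[:,1],3),"w",round(s["gripper_width"],3),"F",np.round(s["contact_force"],1),"t",round(s["time"],2))
    print("to go cm dx,dy,dz",np.round(d,2),"twist",None if yaw is None else round(cy-yaw,2))
E
python3 -m crank '[[[-0.2,0,2,0,-10.7],[-0.2,0,2,0,-10.7],[-0.2,0,2,0,-2.7]]]'; python3 -c "
from h import *
togo((.5466,.2924,.10),9.5)"
```

```text
time: 0.68
tool_pos: [0.1575, 0.6048, 0.1707]
tool_rot: [0.705, -0.705, -0.059, 0.059]
contact_force: [0.2, 0.6, 0.2]
gripper_width: 0.407
tcp [0.1575 0.6048 0.1707] yaw 9.63 down [ 0.  0. -1.] w 0.407 F [0.2 0.6 0.2] t 0.68
to go cm dx,dy,dz [ 33.13   7.07 -37.31] twist 0.13
```

```bash
python3 -m crank '[[[-0.2,4.1,0.8,-4.6,0],[-0.2,4.1,0.8,-4.6,0],[-0.2,4.1,0.8,-4.6,0],[-0.2,4.1,0.8,-4.6,0],[-0.2,4.1,0.8,-4.6,0],[-0.2,4.1,0.8,-4.6,0],[-0.2,4.1,0.8,-4.6,0],[-0.2,4.1,0.8,-4.6,0]]]'; python3 -c "
from h import *
togo((.5466,.2924,.07),9.5)
for n in ('top','side'):
  f=grab_frame(n);cv2.imwrite('pics/a_%s.png'%n,f['frame'][:,:,::-1])"
```

```text
time: 1.68
tool_pos: [0.5432, 0.2946, 0.1072]
tool_rot: [0.705, -0.705, -0.059, 0.058]
contact_force: [-0.3, 0.5, -0.3]
gripper_width: 0.401
tcp [0.5432 0.2946 0.1072] yaw 9.49 down [ 0.  0. -1.] w 0.401 F [-0.3  0.5 -0.3] t 1.68
to go cm dx,dy,dz [ 0.29  3.72 -0.27] twist -0.01
```

View pics/a_side.png

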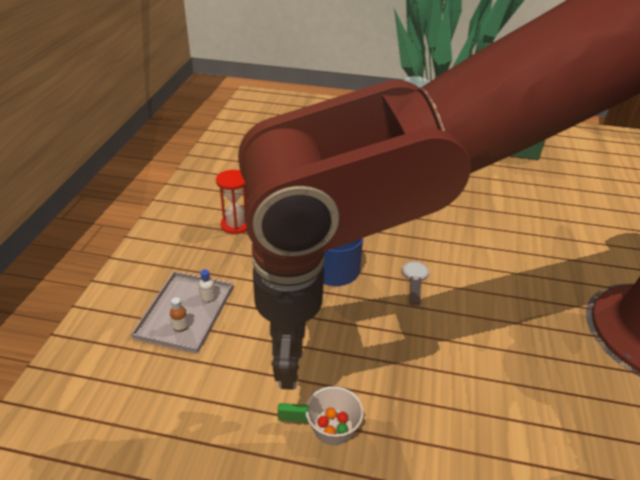

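The side view shows the fingers at (288,380), directly above the green handle at (293,410). Descending onto it.

```bash
python3 -m crank '[[[-0.2,0.3,3,-0.3,0],[-0.2,0,3.5,0,0],[-0.2,0,3.1,0,0],[-0.2,0,0,0,0],[-0.75,0,0,0,0],[-0.75,0,0,0,0],[-0.75,0,0,0,0]]]'; python3 -c "
from h import *
togo((.5466,.2924,.011),9.5)
for n in ('top','side'):
  f=grab_frame(n);cv2.imwrite('pics/b_%s.png'%n,cv2.resize(f['frame'][230:470,150:470,::-1] if n=='side' else f['frame'][200:400,80:346,::-1],None,fx=2.5,fy=2.5))"
```

```text
time: 2.65
tool_pos: [0.5465, 0.2943, 0.0132]
tool_rot: [0.705, -0.704, -0.06, 0.057]
contact_force: [1.3, 0.3, 2.1]
gripper_width: 0.136
tcp [0.5465 0.2943 0.0132] yaw 9.5 down [ 0.003  0.001 -1.   ] w 0.136 F [1.3 0.3 2.1] t 2.65
to go cm dx,dy,dz [-0.02  0.22 -0.19] twist 0.0
```

View pics/b_side.png

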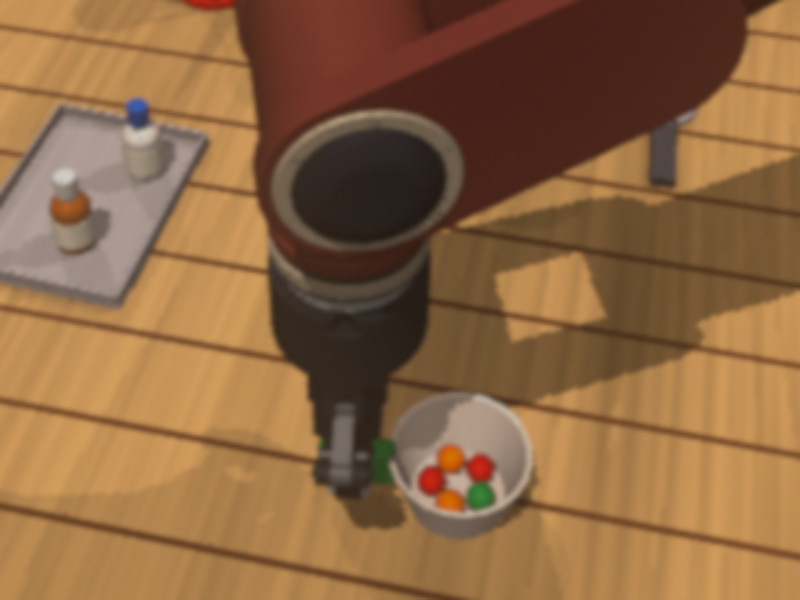

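The side view shows the fingers closed on the handle with the cup still upright and all five candies in it. I'll lift a little with this mild jaw setting to see whether the cup pivots.

```bash
python3 -m crank '[[[-0.75,0,-0.5,0,0],[-0.75,0,-0.5,0,0],[-0.75,0,-0.5,0,0],[-0.75,0,0,0,0]]]'; python3 -c "
from h import *
togo((.5466,.2924,.011),9.5)
for n in ('side',):
  f=grab_frame(n);cv2.imwrite('pics/c_%s.png'%n,cv2.resize(f['frame'][330:470,230:410,::-1],None,fx=4,fy=4))"
```

```text
time: 3.25
tool_pos: [0.5455, 0.2936, 0.0268]
tool_rot: [0.705, -0.705, -0.059, 0.058]
contact_force: [-0.4, -0.2, -1.6]
gripper_width: 0.136
tcp [0.5455 0.2936 0.0268] yaw 9.5 down [ 0.001  0.    -1.   ] w 0.136 F [-0.4 -0.2 -1.6] t 3.25
to go cm dx,dy,dz [ 0.09  1.58 -0.14] twist 0.0
```

View pics/c_side.png

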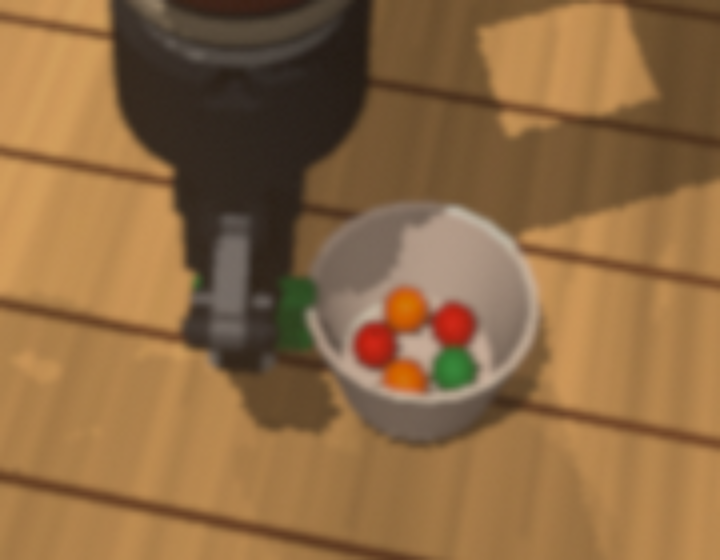

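Lifted rigidly and level (Fz −1.6 N ≈ the full weight). Loosening a little, just above the cart, to find the jaw value at which it pivots.

```bash
for j in 1; do
python3 -m crank '[[[-0.74,0,0,0,0],[-0.74,0,0,0,0],[-0.735,0,0,0,0],[-0.735,0,0,0,0]]]'; python3 -m crank '[[[-0.732,0,0,0,0],[-0.732,0,0,0,0]]]'; done; python3 -c "
from h import *
togo((.5466,.2924,.011),9.5)
for n in ('side',):
  f=grab_frame(n);cv2.imwrite('pics/d_%s.png'%n,cv2.resize(f['frame'][330:470,230:410,::-1],None,fx=4,fy=4))"
```

```text
time: 3.8
tool_pos: [0.5452, 0.2935, 0.0262]
tool_rot: [-0.705, 0.705, 0.058, -0.059]
contact_force: [1.2, 0.9, -2.5]
gripper_width: 0.139
time: 4.05
tool_pos: [0.5452, 0.2935, 0.0263]
tool_rot: [-0.705, 0.705, 0.059, -0.059]
contact_force: [0.2, -0.1, -1.9]
gripper_width: 0.136
tcp [0.5452 0.2935 0.0263] yaw 9.5 down [ 0. -0. -1.] w 0.136 F [ 0.2 -0.1 -1.9] t 4.05
to go cm dx,dy,dz [ 0.12  1.53 -0.13] twist 0.0
```

View pics/d_side.png

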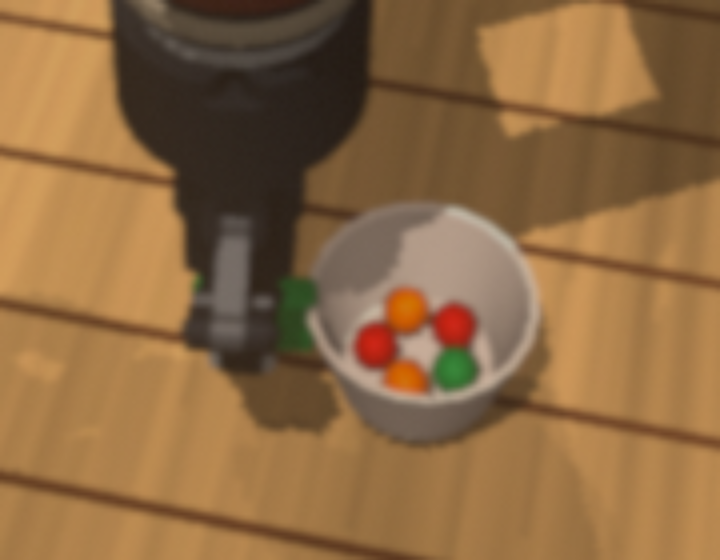

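```bash
python3 -m crank '[[[-0.725,0,0,0,0],[-0.725,0,0,0,0]]]';python3 -m crank '[[[-0.72,0,0,0,0],[-0.72,0,0,0,0]]]'; python3 -m crank '[[[-0.715,0,0,0,0],[-0.715,0,0,0,0]]]'; python3 -c "
from h import *
for n in ('side',):
  f=grab_frame(n);cv2.imwrite('pics/e_%s.png'%n,cv2.resize(f['frame'][330:470,230:410,::-1],None,fx=4,fy=4))"
```

```text
time: 4.35
tool_pos: [0.5452, 0.2935, 0.0263]
tool_rot: [-0.705, 0.705, 0.059, -0.059]
contact_force: [-0.4, 0.2, -1.5]
gripper_width: 0.139
time: 4.6
tool_pos: [0.5452, 0.2935, 0.0264]
tool_rot: [-0.705, 0.705, 0.059, -0.059]
contact_force: [-0.4, -0.5, -0.1]
gripper_width: 0.144
time: 4.85
tool_pos: [0.5455, 0.2936, 0.0266]
tool_rot: [0.705, -0.705, -0.059, 0.058]
contact_force: [-0.5, 0.1, 0.3]
gripper_width: 0.147
```

View pics/e_side.png

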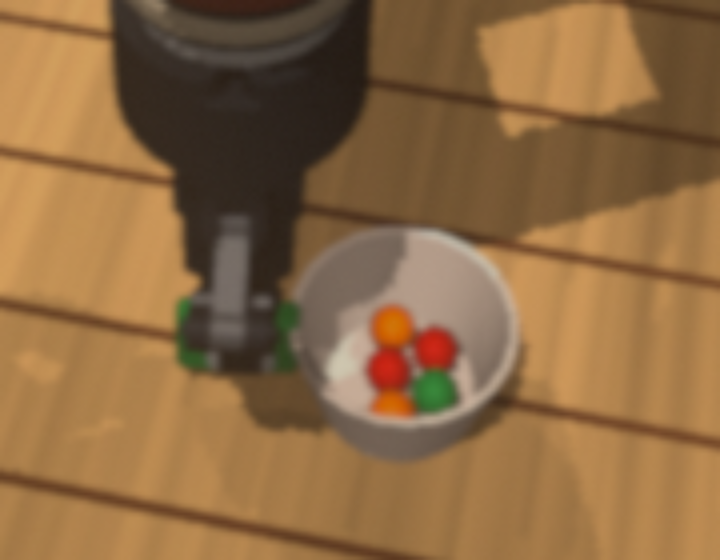

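The cup slid back onto the cart at about −0.72 (force now 0), still upright with its candies. Regripping lower to look for the pivot window in finer steps.

```bash
python3 -m crank '[[[-0.6,0.1,0.8,0,0],[-0.6,0,0.7,0,0],[-0.75,0,0,0,0],[-0.75,0,0,0,0],[-0.75,0,-0.7,0,0],[-0.75,0,-0.6,0,0],[-0.7255,0,0,0,0],[-0.7255,0,0,0,0]]]';
python3 -m crank '[[[-0.7235,0,0,0,0],[-0.7235,0,0,0,0]]]';python3 -m crank '[[[-0.722,0,0,0,0],[-0.722,0,0,0,0]]]';  python3 -c "
from h import *
for n in ('side',):
  f=grab_frame(n);cv2.imwrite('pics/f_%s.png'%n,cv2.resize(f['frame'][330:470,230:410,::-1],None,fx=4,fy=4))"
```

```text
time: 5.9
tool_pos: [0.5463, 0.2937, 0.0245]
tool_rot: [0.705, -0.705, -0.059, 0.058]
contact_force: [-0.3, 1.0, -1.4]
gripper_width: 0.133
time: 6.15
tool_pos: [0.546, 0.2936, 0.024]
tool_rot: [-0.705, 0.705, 0.058, -0.059]
contact_force: [0.3, -0.7, -1.6]
gripper_width: 0.137
time: 6.4
tool_pos: [0.5462, 0.2937, 0.0242]
tool_rot: [-0.705, 0.705, 0.059, -0.059]
contact_force: [0.4, -0.2, -1.4]
gripper_width: 0.138
```

View pics/f_side.png

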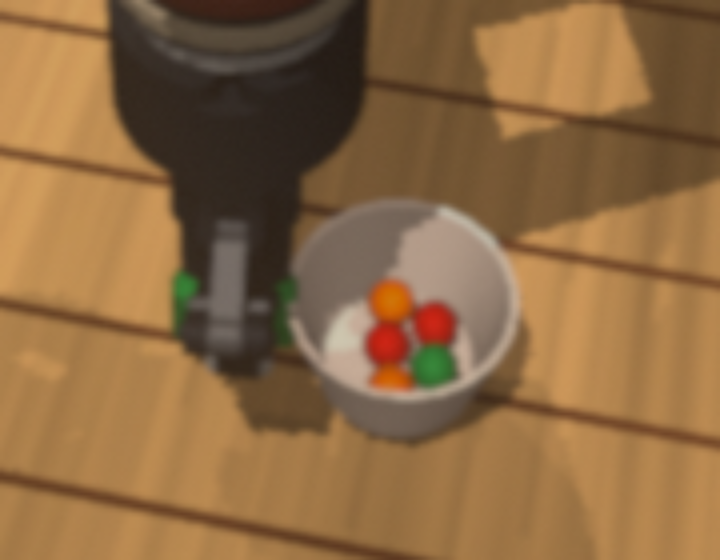

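```bash
python3 -m crank '[[[-0.721,0,0,0,0],[-0.721,0,0,0,0]]]';python3 -m crank '[[[-0.72,0,0,0,0],[-0.72,0,0,0,0]]]';  python3 -c "
from h import *
for n in ('side',):
  f=grab_frame(n);cv2.imwrite('pics/g_%s.png'%n,cv2.resize(f['frame'][330:470,230:410,::-1],None,fx=4,fy=4))"
```

```text
time: 6.7
tool_pos: [0.5462, 0.2937, 0.0244]
tool_rot: [0.705, -0.705, -0.059, 0.059]
contact_force: [0.2, 0.0, -0.5]
gripper_width: 0.141
time: 6.95
tool_pos: [0.5463, 0.2937, 0.0244]
tool_rot: [0.705, -0.705, -0.059, 0.059]
contact_force: [-0.4, -0.2, -1.0]
gripper_width: 0.143
```

View pics/g_side.png

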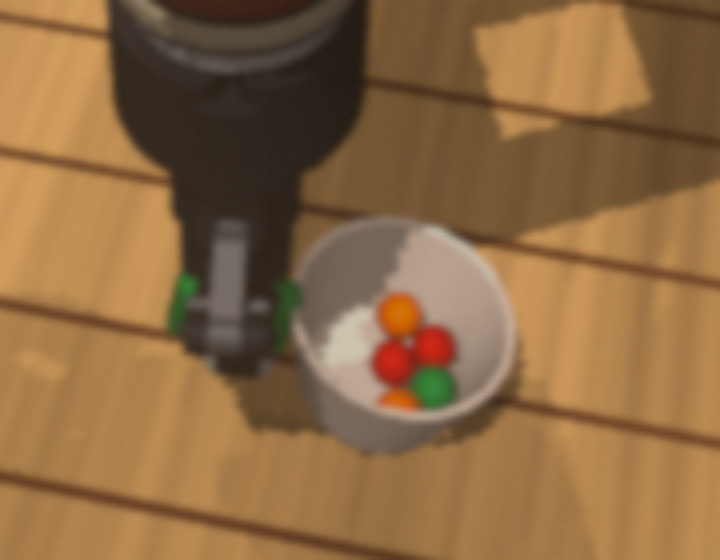

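It pivots: at −0.72 the lip side tipped down onto the cart while the fingers still hold the handle. I'll raise the tool with this light grip so that the tilt grows, the foot edge staying on the cart.

```bash
python3 -m crank '[[[-0.721,0,-0.5,0,0],[-0.721,0,-0.5,0,0],[-0.721,0,-0.5,0,0],[-0.721,0,-0.5,0,0]]]';  python3 -c "
from h import *
for n in ('side',):
  f=grab_frame(n);cv2.imwrite('pics/i_%s.png'%n,cv2.resize(f['frame'][330:470,230:410,::-1],None,fx=4,fy=4))"
```

```text
time: 7.5
tool_pos: [0.5463, 0.2938, 0.0448]
tool_rot: [0.705, -0.705, -0.059, 0.058]
contact_force: [-1.0, -0.8, -0.9]
gripper_width: 0.144
```

View pics/i_side.png

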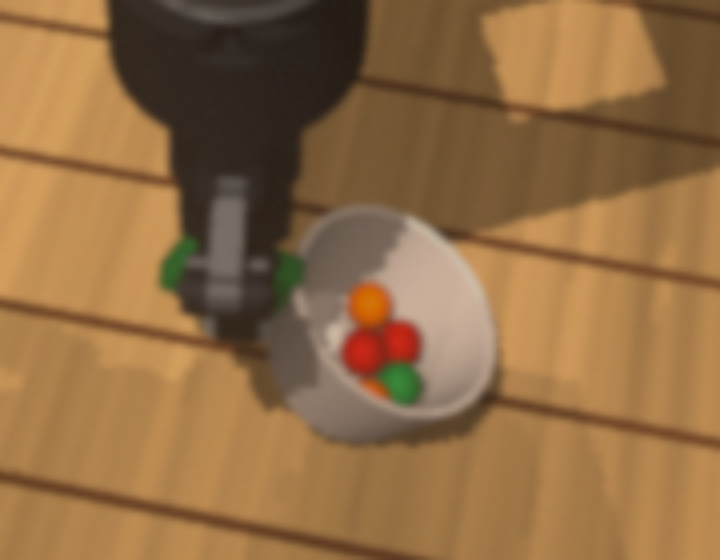

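Working as hoped: about 20–25° of tilt with the candies against the lip wall. A bit more, then tighten.

```bash
python3 -m crank '[[[-0.721,0,-0.5,0,0],[-0.721,0,-0.5,0,0],[-0.721,0,-0.5,0,0],[-0.721,0,-0.2,0,0],[-0.78,0,0,0,0],[-0.78,0,0,0,0]]]';  python3 -c "
from h import *
for n in ('side',):
  f=grab_frame(n);cv2.imwrite('pics/j_%s.png'%n,cv2.resize(f['frame'][330:470,230:410,::-1],None,fx=4,fy=4))"
```

```text
time: 8.3
tool_pos: [0.5461, 0.2937, 0.0611]
tool_rot: [-0.705, 0.705, 0.058, -0.059]
contact_force: [0.8, 0.3, -1.5]
gripper_width: 0.13
```

View pics/j_side.png

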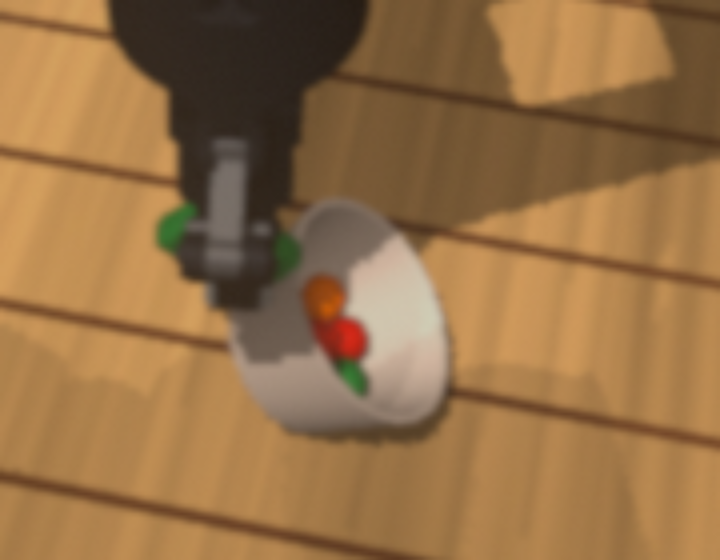

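The cup leans about 40–45° with candies still held against the lip wall. Plan: tighten and carry it to the tin, dip the lip inside the mouth, and push the lip against the far inner wall so that it finishes tilting there. First lift and look.

```bash
python3 -m crank '[[[-0.85,0,-0.5,0,0],[-0.85,0,-1.5,0,0],[-0.85,0,-2.5,0,0],[-0.85,0,-3,0,0],[-0.85,0,-2.5,0,0],[-0.85,0,-1.5,0,0],[-0.85,0,-0.5,0,0]]]';  python3 -c "
from h import *
togo((.5864,-.0256,.18),9.5)
for n in ('side',):
  f=grab_frame(n);cv2.imwrite('pics/k_%s.png'%n,cv2.resize(f['frame'][270:470,200:460,::-1],None,fx=3,fy=3))"
```

```text
time: 9.22
tool_pos: [0.5468, 0.2939, 0.183]
tool_rot: [0.705, -0.704, -0.059, 0.058]
contact_force: [0.2, 0.4, -2.3]
gripper_width: 0.127
tcp [0.5468 0.2939 0.183 ] yaw 9.5 down [ 0.002  0.001 -1.   ] w 0.127 F [ 0.2  0.4 -2.3] t 9.22
to go cm dx,dy,dz [ -1.36   0.28 -32.17] twist 0.0
```

View pics/k_side.png

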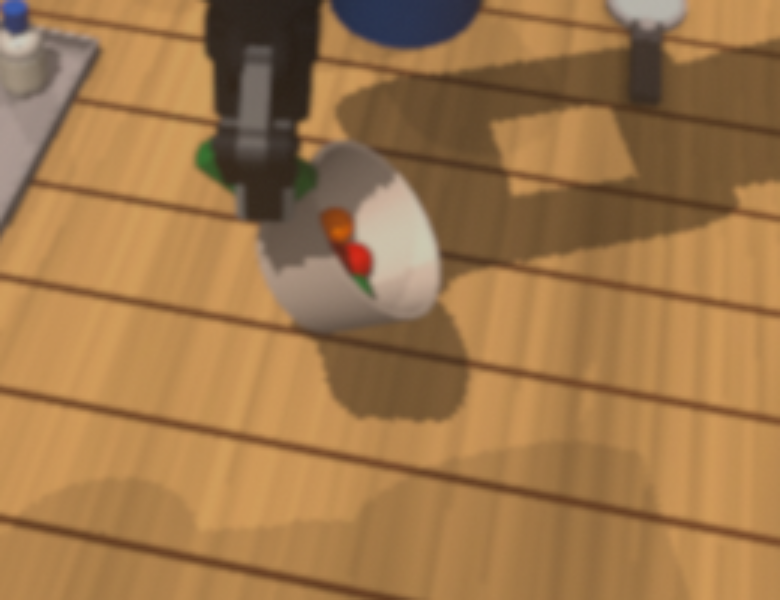

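Held rigidly at about 40°, nothing dropped on the cart. Carrying to the tin.

```bash
python3 -m crank '[[[-0.85,0,0,-0.8,0],[-0.85,0,0,-2,0],[-0.85,-0.2,0,-3.3,0],[-0.85,-0.2,0,-4.4,0],[-0.85,-0.3,0,-5,0],[-0.85,-0.3,0,-5,0],[-0.85,-0.2,0,-4.4,0],[-0.85,-0.1,0,-3.3,0]]]'; python3 -m crank '[[[-0.85,0,0,-2.2,0],[-0.85,0,0,-1.2,0],[-0.85,0,0,-0.4,0],[-0.85,0,0,0,0]]]'; python3 -c "
from h import *
togo((.5864,-.0256,.15),9.5)
for n in ('side','top'):
  f=grab_frame(n);cv2.imwrite('pics/l_%s.png'%n,cv2.resize(f['frame'][130:330,200:460,::-1],None,fx=3,fy=3))"
```

```text
time: 10.28
tool_pos: [0.5792, 0.0102, 0.1804]
tool_rot: [-0.705, 0.705, 0.057, -0.058]
contact_force: [0.1, 0.6, -2.0]
gripper_width: 0.126
time: 10.78
tool_pos: [0.5862, -0.0235, 0.1812]
tool_rot: [0.705, -0.705, -0.059, 0.059]
contact_force: [-0.8, -0.3, -2.1]
gripper_width: 0.131
tcp [ 0.5862 -0.0235  0.1812] yaw 9.54 down [-0.  0. -1.] w 0.131 F [-0.8 -0.3 -2.1] t 10.78
to go cm dx,dy,dz [-0.01  3.12 -0.21] twist 0.04
```

View pics/l_side.png

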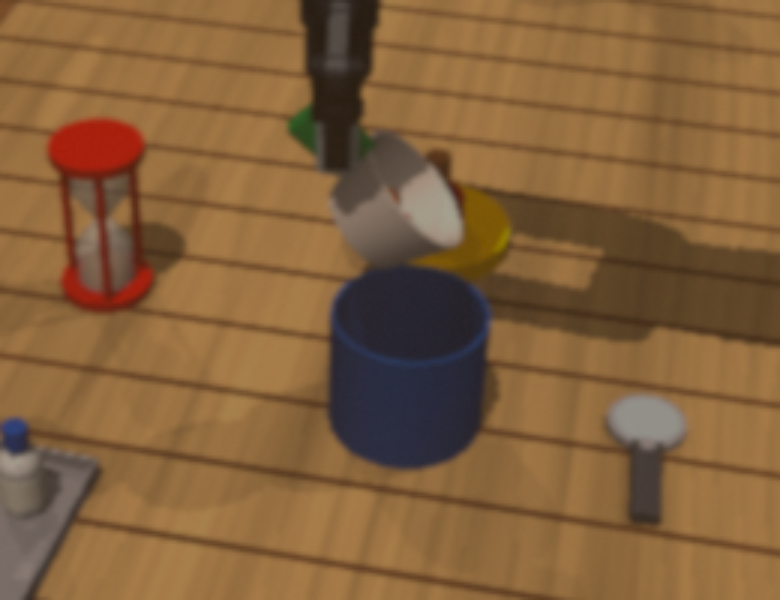

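View pics/l_top.png

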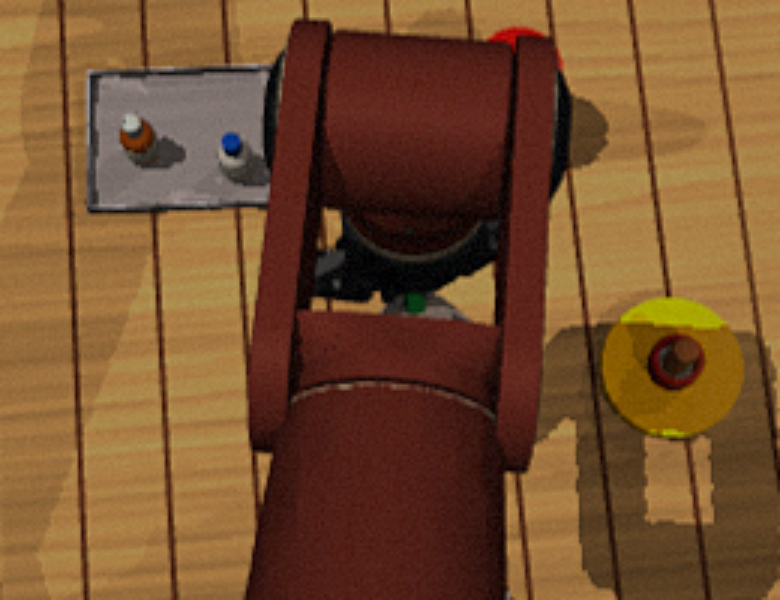

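The side view shows the tilted cup above the tin, whose rim ellipse is centred near pixel (337,235). Checking the tin centre from this view against the top estimate.

Run:
```python
from h import *
S=grab_frame("side")
print(onz(S,336.7,234.7,.08), proj(S,(.542,-.033,.08)))
m=mask(S,(105,80,10),(135,255,255),(300,210,375,290));c=big(cv2.morphologyEx(m,cv2.MORPH_CLOSE,np.ones((7,7))))
print(cv2.boundingRect(c))
c=c[:,0,:].astype(float); 
for vm in(228,233,236):
    k=c[c[:,1]<vm];P=np.array([onz(S,u,v,.08) for u,v in k]);print(vm,circ(P))
```

```text
[ 0.54070433 -0.03124907  0.08      ] (np.float64(336.12877179408), np.float64(233.96959511350687))
(311, 226, 52, 58)
228 (array([ 0.50944125, -0.06209502]), np.float64(0.0016116239954602166), np.float64(8.128869843655188e-15))
233 (array([ 0.50851915, -0.0536253 ]), np.float64(0.0065469012575416945), np.float64(0.0020776831288710934))
236 (array([ 0.51183463, -0.04789411]), np.float64(0.01173503445706595), np.float64(0.001989787578818933))
```

```bash
python3 -m crank '[[[-0.85,-0.3,0.6,-0.1,0],[-0.85,-0.3,1.8,0,0],[-0.85,0,2.2,0,0],[-0.85,0,1.2,0,0],[-0.85,0,0.4,0,0],[-0.85,0,0,0,0]]]';  python3 -c "
from h import *
togo((.5415,-.032,.15),9.5)
for n in ('side',):
  f=grab_frame(n);cv2.imwrite('pics/m_%s.png'%n,cv2.resize(f['frame'][130:330,200:460,::-1],None,fx=3,fy=3))"
```

```text
time: 11.68
tool_pos: [0.5805, -0.0261, 0.1193]
tool_rot: [-0.705, 0.705, 0.059, -0.059]
contact_force: [0.5, -0.4, -1.8]
gripper_width: 0.132
tcp [ 0.5805 -0.0261  0.1193] yaw 9.5 down [-0. -0. -1.] w 0.132 F [ 0.5 -0.4 -1.8] t 11.68
to go cm dx,dy,dz [-3.95 -3.07  0.06] twist 0.0
```

View pics/m_side.png

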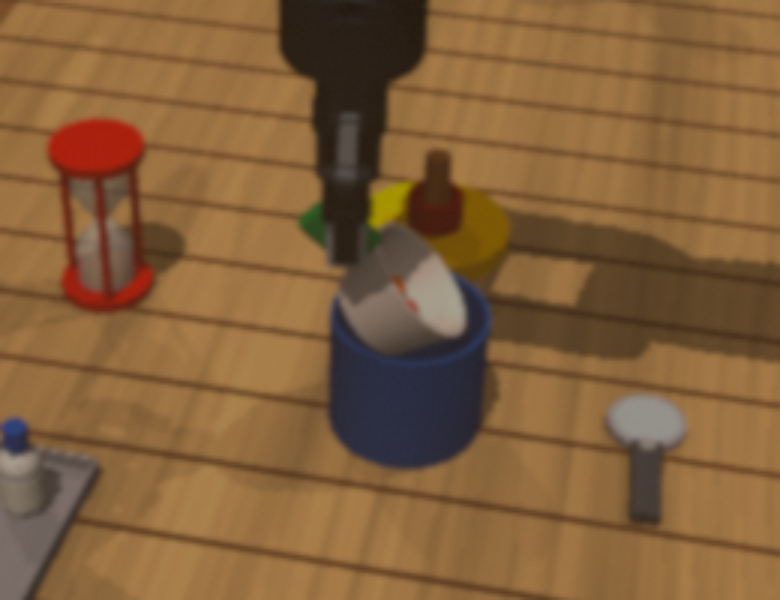

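Lip is inside the mouth with no contact. Now relax the grip slightly and swing the tool along the arc about the lip.

```bash
python3 -m crank '[[[-0.74,-0.4,0,0,0],[-0.735,-0.4,0,0,0],[-0.735,-0.3,0,0,0],[-0.735,-0.6,-0.6,0,0],[-0.735,-0.6,-0.6,0,0],[-0.735,0,0,0,0]]]';  python3 -c "
from h import *
togo((.5415,-.032,.15),9.5)
for n in ('side',):
  f=grab_frame(n);cv2.imwrite('pics/n_%s.png'%n,cv2.resize(f['frame'][130:330,200:460,::-1],None,fx=3,fy=3))"
```

```text
time: 12.48
tool_pos: [0.5575, -0.03, 0.132]
tool_rot: [-0.705, 0.705, 0.059, -0.058]
contact_force: [-0.6, 0.5, -2.0]
gripper_width: 0.131
tcp [ 0.5575 -0.03    0.132 ] yaw 9.49 down [ 0.001 -0.    -1.   ] w 0.131 F [-0.6  0.5 -2. ] t 12.47
to go cm dx,dy,dz [-1.61 -1.8   0.07] twist -0.01
```

View pics/n_side.png

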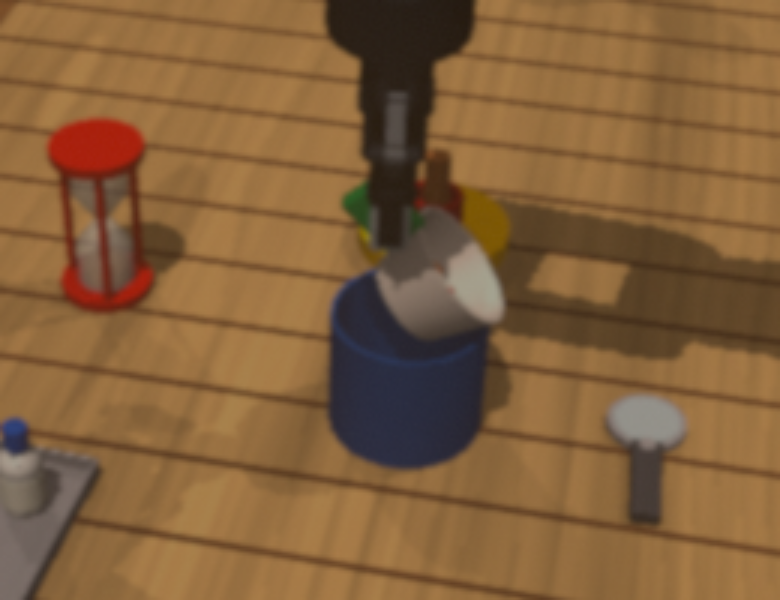

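The lip was still a little above the rim and rode over it (no force, nothing spilled) — the tilt is nearer 40° than 50°. Going back, dipping deeper, then pushing again.

```bash
python3 -m crank '[[[-0.85,1.0,-0.2,0,0],[-0.85,1.4,0,0,0],[-0.85,0.5,0,0,0],[-0.85,0,1,0,0],[-0.85,0,1.3,0,0],[-0.85,0,0.7,0,0],[-0.85,0,0,0,0]]]';  python3 -c "
from h import *
togo((.5415,-.032,.15),9.5)
for n in ('side',):
  f=grab_frame(n);cv2.imwrite('pics/o_%s.png'%n,cv2.resize(f['frame'][130:330,200:460,::-1],None,fx=3,fy=3))"
```

```text
time: 13.4
tool_pos: [0.584, -0.0262, 0.1036]
tool_rot: [-0.704, 0.705, 0.056, -0.061]
contact_force: [-9.9, -3.2, 8.9]
gripper_width: 0.131
tcp [ 0.584  -0.0262  0.1036] yaw 9.52 down [-0.007 -0.003 -1.   ] w 0.131 F [-9.9 -3.2  8.9] t 13.4
to go cm dx,dy,dz [-4.32 -4.61  0.12] twist 0.02
```

View pics/o_side.png

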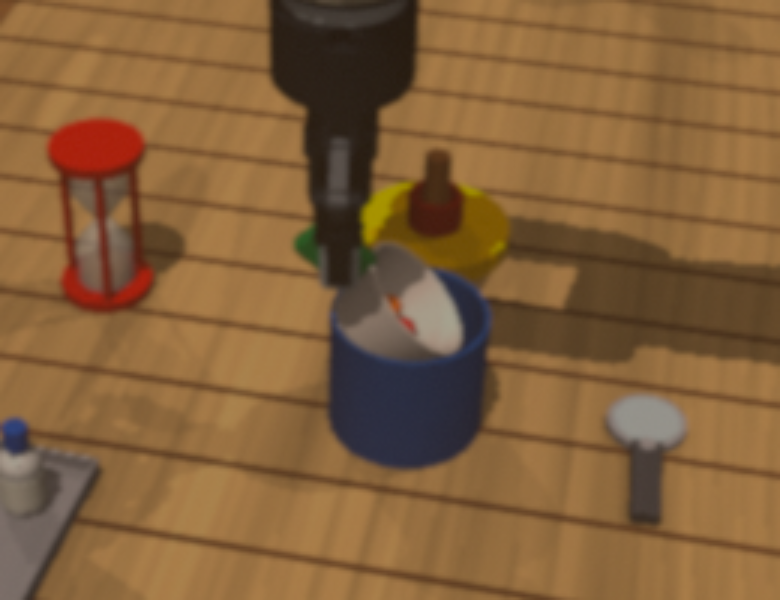

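Lip is clearly below the far rim now; the foot is touching the near rim slightly (−9.9, 8.9 N). Moving inward now relieves that and pushes the lip on the far wall.

```bash
python3 -m crank '[[[-0.74,-0.4,0,0,0],[-0.732,-0.3,-0.1,0,0],[-0.732,-0.5,-0.5,0,0],[-0.732,-0.6,-0.5,0,0],[-0.732,-0.6,-0.5,0,0],[-0.732,0,0,0,0]]]';  python3 -c "
from h import *
togo((.5415,-.032,.15),9.5)
for n in ('side',):
  f=grab_frame(n);cv2.imwrite('pics/p_%s.png'%n,cv2.resize(f['frame'][130:330,200:460,::-1],None,fx=3,fy=3))"
```

```text
time: 14.2
tool_pos: [0.5643, -0.029, 0.1215]
tool_rot: [-0.705, 0.705, 0.06, -0.057]
contact_force: [4.8, 0.5, 2.0]
gripper_width: 0.136
tcp [ 0.5643 -0.029   0.1215] yaw 9.49 down [ 0.005 -0.    -1.   ] w 0.136 F [4.8 0.5 2. ] t 14.2
to go cm dx,dy,dz [-2.28 -2.86  0.08] twist -0.01
```

View pics/p_side.png

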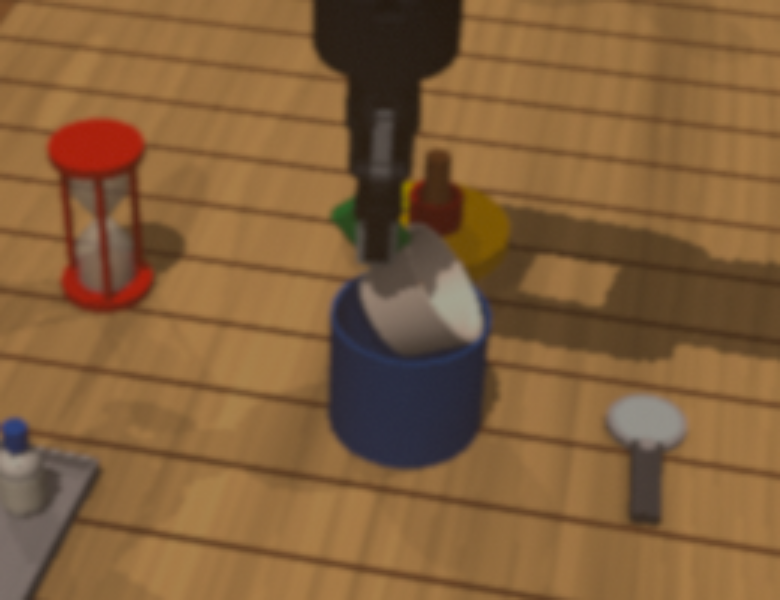

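Rotating as planned (lip pinned on the far wall, reaction 4.8 N; about 55° now). Continuing the arc.

```bash
python3 -m crank '[[[-0.732,-0.6,-0.5,0,0],[-0.732,-0.7,-0.5,0,0],[-0.732,-0.7,-0.4,0,0],[-0.732,-0.7,-0.3,0,0],[-0.732,-0.7,-0.2,0,0],[-0.732,-0.6,-0.1,0,0],[-0.732,0,0,0,0]]]';  python3 -c "
from h import *
togo((.5415,-.032,.15),9.5)
for n in ('side',):
  f=grab_frame(n);cv2.imwrite('pics/q_%s.png'%n,cv2.resize(f['frame'][130:330,200:460,::-1],None,fx=3,fy=3))"
```

```text
time: 15.12
tool_pos: [0.5274, -0.0355, 0.1438]
tool_rot: [-0.704, 0.705, 0.063, -0.054]
contact_force: [9.0, 1.7, 7.3]
gripper_width: 0.137
tcp [ 0.5274 -0.0355  0.1438] yaw 9.5 down [ 0.012  0.    -1.   ] w 0.137 F [9.  1.7 7.3] t 15.12
to go cm dx,dy,dz [ 1.46 -0.61  0.11] twist -0.0
```

View pics/q_side.png

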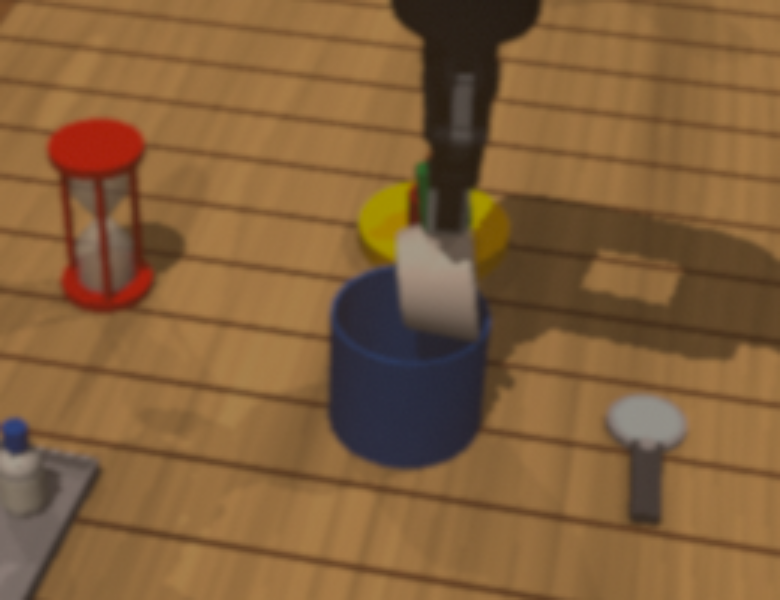

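About 80° now. A little more, then tighten and back off so the candies can roll out.

```bash
python3 -m crank '[[[-0.732,-0.7,-0.2,0,0],[-0.732,-0.7,-0.1,0,0],[-0.732,-0.7,-0.1,0,0],[-0.732,-0.5,0,0,0],[-0.85,0,0,0,0],[-0.85,0,0,0,0]]]'; python3 -c "
from h import *
togo((.5415,-.032,.15),9.5)
for n in ('side',):
  f=grab_frame(n);cv2.imwrite('pics/r_%s.png'%n,cv2.resize(f['frame'][130:330,200:460,::-1],None,fx=3,fy=3))"
```

```text
time: 15.92
tool_pos: [0.4994, -0.0401, 0.1458]
tool_rot: [-0.704, 0.705, 0.06, -0.057]
contact_force: [3.8, -0.1, 6.0]
gripper_width: 0.134
tcp [ 0.4994 -0.0401  0.1458] yaw 9.5 down [ 0.005 -0.    -1.   ] w 0.134 F [ 3.8 -0.1  6. ] t 15.93
to go cm dx,dy,dz [ 4.29 -0.4   0.1 ] twist 0.0
```

View pics/r_side.png

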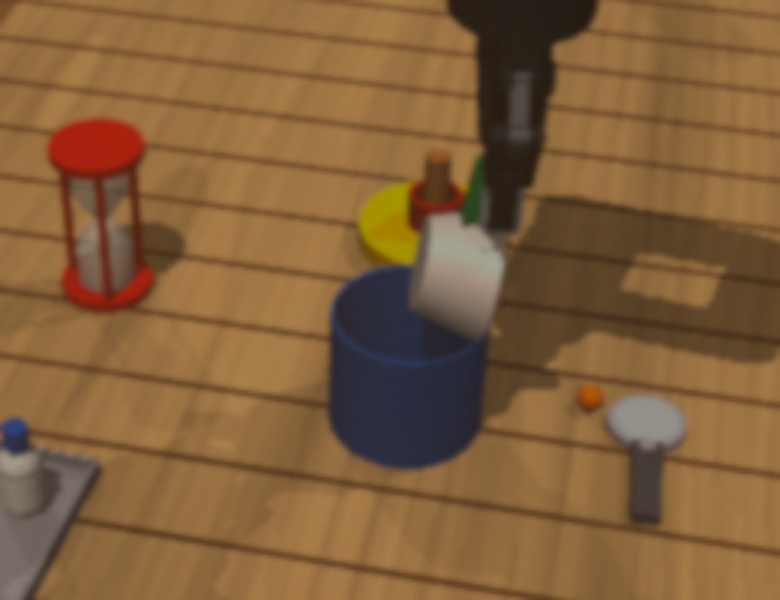

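One orange candy escaped over the far rim and lies at crop pixel (590,397), beside the magnifier. First move the cup back over the mouth so that the rest fall in; then I'll deal with that candy.

```bash
python3 -m crank '[[[-0.85,1,0,0,0],[-0.85,1.2,0,0,0],[-0.85,0.6,0,0,0],[-0.85,0,0,0,0]]]'; python3 -c "
from h import *
togo((.5415,-.032,.15),9.5)
for n in ('side','top'):
  f=grab_frame(n);cv2.imwrite('pics/s_%s.png'%n,cv2.resize(f['frame'][130:330,200:460,::-1],None,fx=3,fy=3) if n=='side' else f['frame'][:,:,::-1])"
```

```text
time: 16.48
tool_pos: [0.525, -0.0351, 0.1425]
tool_rot: [0.705, -0.705, -0.058, 0.059]
contact_force: [-0.2, 1.0, -0.9]
gripper_width: 0.13
tcp [ 0.525  -0.0351  0.1425] yaw 9.52 down [-0.002  0.    -1.   ] w 0.13 F [-0.2  1.  -0.9] t 16.48
to go cm dx,dy,dz [ 1.67 -0.75  0.03] twist 0.02
```

View pics/s_side.png

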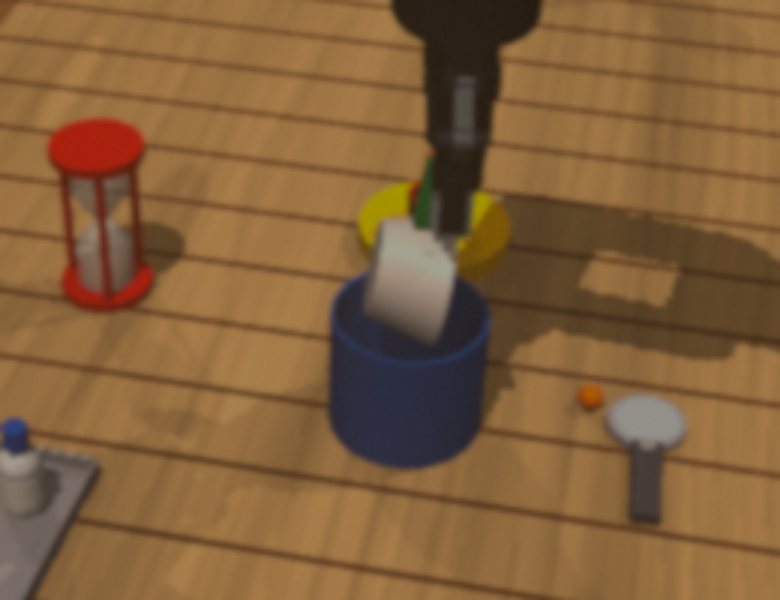

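View pics/s_top.png

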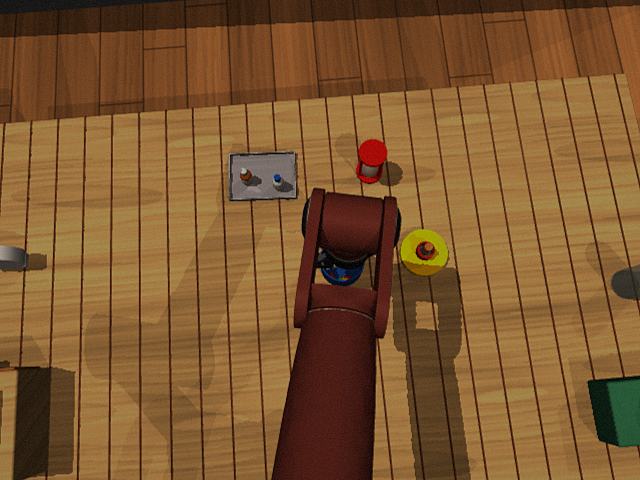

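The stray candy rests still against the magnifier, and the cup (about 105°) is emptying into the tin. Step 2 must not be met before all five candies are in, so the plan is:

1. Untilt the cup against the near inner wall.
2. Park it leaning on the tray edge, so it is not yet standing level.
3. Fetch the candy.
4. Stand the cup up.

Untilting first.

```bash
python3 -m crank '[[[-0.85,0,1,0,0],[-0.85,0.3,1,0,0],[-0.735,0.7,0,0,0],[-0.732,0.8,-0.2,0,0],[-0.732,0.8,-0.3,0,0],[-0.732,0.8,-0.3,0,0],[-0.732,0,0,0,0]]]'; python3 -c "
from h import *
togo((.5415,-.032,.15),9.5)
for n in ('side',):
  f=grab_frame(n);cv2.imwrite('pics/u_%s.png'%n,cv2.resize(f['frame'][130:330,200:460,::-1],None,fx=3,fy=3) if n=='side' else f['frame'][:,:,::-1])"
```

```text
time: 17.45
tool_pos: [0.5585, -0.0296, 0.1318]
tool_rot: [0.705, -0.705, -0.058, 0.06]
contact_force: [-4.5, -0.1, 2.6]
gripper_width: 0.133
tcp [ 0.5585 -0.0296  0.1318] yaw 9.53 down [-0.003 -0.    -1.   ] w 0.133 F [-4.5 -0.1  2.6] t 17.45
to go cm dx,dy,dz [-1.73 -1.82  0.05] twist 0.03
```

View pics/u_side.png

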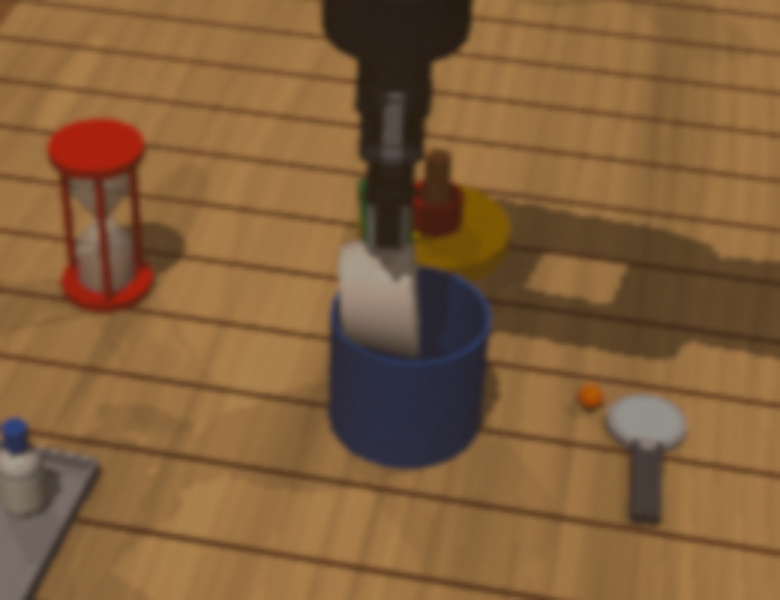

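Rotating back (about 88°). Continuing.

```bash
python3 -m crank '[[[-0.732,0.8,-0.2,0,0],[-0.732,0.8,-0.2,0,0],[-0.732,0.8,-0.1,0,0],[-0.732,0.8,0,0,0],[-0.732,0.8,0.1,0,0],[-0.732,0.8,0.2,0,0],[-0.732,0.6,0.2,0,0],[-0.85,0,0,0,0]]]'; python3 -c "
from h import *
togo((.5415,-.032,.15),9.5)
for n in ('side',):
  f=grab_frame(n);cv2.imwrite('pics/v_%s.png'%n,cv2.resize(f['frame'][130:330,200:460,::-1],None,fx=3,fy=3) if n=='side' else f['frame'][:,:,::-1])"
```

```text
time: 18.5
tool_pos: [0.6122, -0.0207, 0.1312]
tool_rot: [0.705, -0.705, -0.058, 0.059]
contact_force: [-4.3, -0.7, 0.3]
gripper_width: 0.135
tcp [ 0.6122 -0.0207  0.1312] yaw 9.51 down [-0.001 -0.    -1.   ] w 0.135 F [-4.3 -0.7  0.3] t 18.5
to go cm dx,dy,dz [-7.16 -1.87  0.05] twist 0.01
```

View pics/v_side.png

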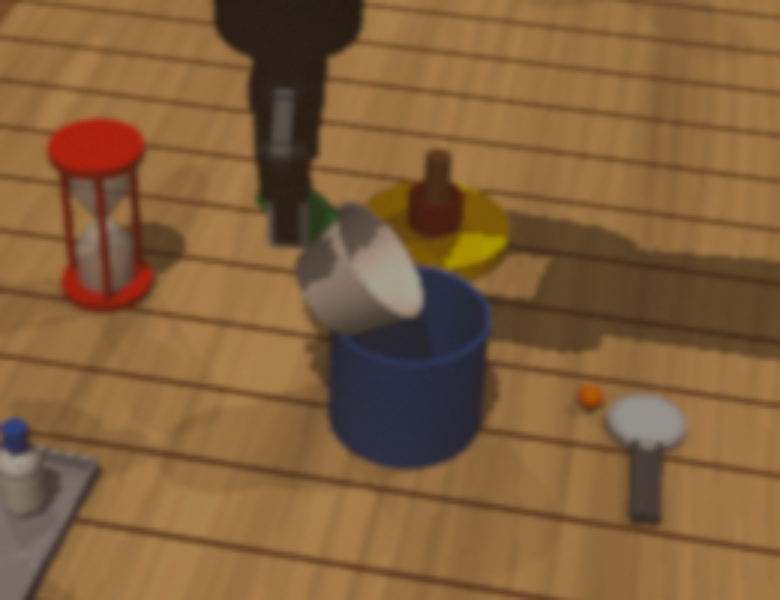

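The cup is back to about 45°, empty, and the tin mouth is clear. Lift and twist so the handle faces +y, and compute the tray edges from the first top view.

```bash
python3 -m crank '[[[-0.85,0,-1.5,0,0],[-0.85,0,-1.5,0,-10],[-0.85,0,-1,0,-10.5],[-0.85,0,-1,0,-10.5],[-0.85,0,-0.5,0,-10.5],[-0.85,0,0,0,-10.5],[-0.85,0,0,0,-10.5],[-0.85,0,0,0,-10]]]'; python3 -c "
from h import *
togo((.705,.33,.14),90)
f=grab_frame('top')
for z in (.012,):
  for u,v in ((230,153),(296,152),(298,199),(231,200)): print(np.round(onz(f,u,v,z),4))
im=cv2.imread('pics/top0.png')[130:330,180:400];cv2.imwrite('pics/w1.png',cv2.resize(im,None,fx=3.5,fy=3)[:600,:800])
cv2.imwrite('pics/w2.png',f['frame'][:,:,::-1])"
```

```text
time: 19.55
tool_pos: [0.6143, -0.0154, 0.1884]
tool_rot: [-0.533, 0.538, 0.461, -0.462]
contact_force: [-0.3, 0.6, -0.8]
gripper_width: 0.133
tcp [ 0.6143 -0.0154  0.1884] yaw 81.49 down [ 0.005 -0.006 -1.   ] w 0.133 F [-0.3  0.6 -0.8] t 19.55
to go cm dx,dy,dz [35.53  4.68 -3.83] twist -8.51
[0.8205 0.1956 0.012 ]
[0.8098 0.0461 0.012 ]
[0.698  0.0497 0.012 ]
[0.7087 0.1982 0.012 ]
```

View pics/w2.png

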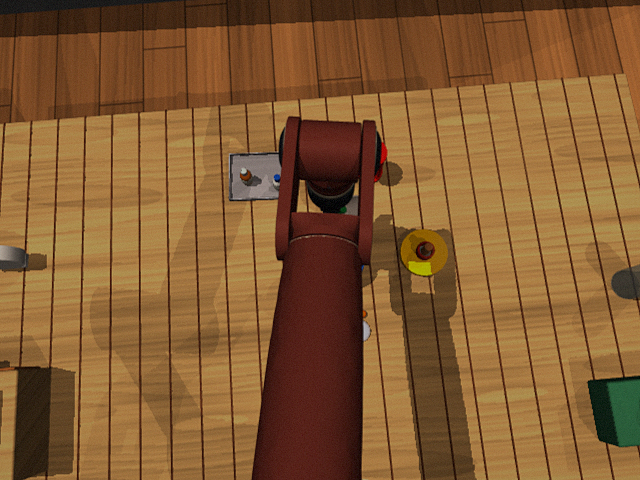

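```bash
python3 -m crank '[[[-0.85,0,0,0,-8.5],[-0.85,3.5,0,-1,0],[-0.85,6,0,-1.6,0],[-0.85,6,0,-1.6,0],[-0.85,6,0,-1.6,0],[-0.85,6,1,-1.6,0],[-0.85,5,1,-1.6,0],[-0.85,3,1,-0.9,0]]]'; python3 -c "
from h import *
togo((.713,.35,.10),90)
for n in ('side','top'):
  f=grab_frame(n);cv2.imwrite('pics/x_%s.png'%n,f['frame'][:,:,::-1])"
```

```text
time: 20.6
tool_pos: [0.7379, 0.3707, 0.1398]
tool_rot: [-0.504, 0.526, 0.474, -0.494]
contact_force: [-0.8, 0.0, -0.9]
gripper_width: 0.131
tcp [0.7379 0.3707 0.1398] yaw 86.39 down [ 0.001 -0.042 -0.999] w 0.131 F [-0.8  0.  -0.9] t 20.6
to go cm dx,dy,dz [-2.05  4.06  2.37] twist -3.61
```

View pics/x_side.png

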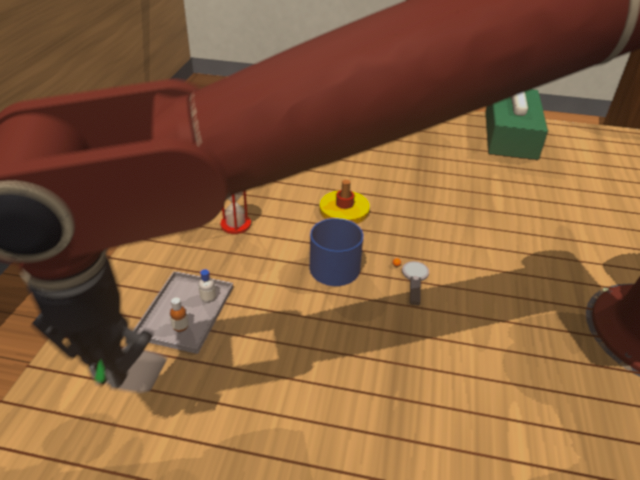

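View pics/x_top.png

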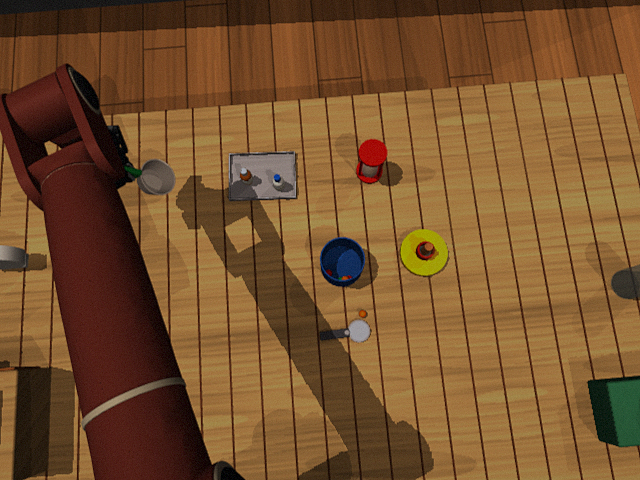

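Top view: cup held at (157,178), tin mouth open at (342,262), stray candy at (363,314). Zooming into the tin to count, and checking the joints, since the tool came out slightly tilted.

```bash
python3 -c "
from h import *
togo((.713,.35,.05),90); print(np.round(state()['joint_pos'],3))
f=grab_frame('top');cv2.imwrite('pics/y1.png',cv2.resize(f['frame'][225:345,300:400,::-1],None,fx=5,fy=5,interpolation=cv2.INTER_CUBIC))
c=big(mask(f,(5,150,80),(18,255,255),(352,306,374,322)));(u,v),r=cv2.minEnclosingCircle(c);print(u,v,r,onz(f,u,v,.008))
g=grab_frame('side');c=big(mask(g,(5,180,120),(15,255,255),(388,252,404,270)));(u2,v2),r=cv2.minEnclosingCircle(c);print(u2,v2,r,onz(g,u2,v2,.008),tri(f,(u,v),g,(u2,v2)))
"
```

```text
tcp [0.7366 0.3709 0.1374] yaw 86.48 down [-0.002 -0.043 -0.999] w 0.128 F [-0.2 -0.6 -2.2] t 20.7
to go cm dx,dy,dz [-1.86  8.83  2.24] twist -3.52
[ 0.39   0.586  1.12  -0.039  1.454 -2.686]
362.5 313.5 12.90358829498291 [ 0.43412691 -0.06798671  0.008     ]
396.2073059082031 261.54876708984375 4.096831321716309 [ 0.43425626 -0.06903155  0.008     ] (array([ 0.43415956, -0.06793229,  0.00892233]), np.float64(0.00021394746679079783))
```

View pics/y1.png

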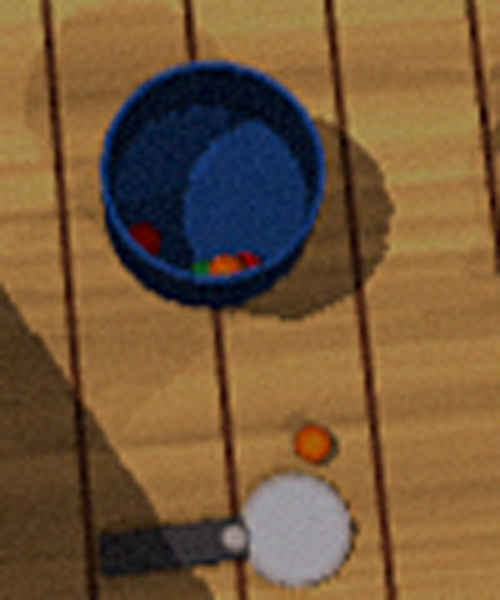

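Four candies (two red, one green, one orange) are in the tin; the fifth is at (0.434, −0.068), and both views agree. Checking whether the small tool tilt is just lag.

```bash
python3 -m crank '[[[-0.85,0,1.5,0,-3],[-0.85,0,1,0,0]]]'; python3 -c "
from h import *
togo((.713,.35,.05),90); print(np.round(state()['joint_pos'],4))
"
```

```text
time: 21.05
tool_pos: [0.7372, 0.365, 0.1151]
tool_rot: [-0.493, 0.514, 0.485, -0.507]
contact_force: [0.2, 0.3, -0.8]
gripper_width: 0.136
tcp [0.7372 0.365  0.1151] yaw 89.17 down [-0.    -0.044 -0.999] w 0.136 F [ 0.2  0.3 -0.8] t 21.05
to go cm dx,dy,dz [-1.25  6.57  2.4 ] twist -0.83
[ 0.3832  0.5967  1.1422 -0.0407  1.4194 -2.7376]
```

The ~2.5° lean is persistent but harmless for now (tolerances 0.06 and 0.2 rad); I'll watch it. Pressing the cup down on the open cart with a light grip to bring it upright in the jaws.

```bash
python3 -m crank '[[[-0.85,-0.6,1.5,1.2,-0.8],[-0.85,-0.6,1.5,1.2,0],[-0.735,0,1,0,0],[-0.73,0,1,0,0],[-0.73,0,1,0,0],[-0.73,0,1,0,0],[-0.73,0,1,0,0],[-0.73,0,0.5,0,0]]]'; python3 -c "
from h import *
togo((.713,.35,.012),90)
g=grab_frame('side');cv2.imwrite('pics/aa.png',cv2.resize(g['frame'][300:480,20:260,::-1],None,fx=3.3,fy=3.3))
"
```

```text
time: 22.05
tool_pos: [0.7174, 0.3601, 0.0422]
tool_rot: [-0.489, 0.509, 0.497, -0.504]
contact_force: [-5.9, 16.7, 27.4]
gripper_width: 0.138
tcp [0.7174 0.3601 0.0422] yaw 90.12 down [ 0.013 -0.027 -1.   ] w 0.138 F [-5.9 16.7 27.4] t 22.05
to go cm dx,dy,dz [-0.93  3.04  0.48] twist 0.12
```

View pics/aa.png

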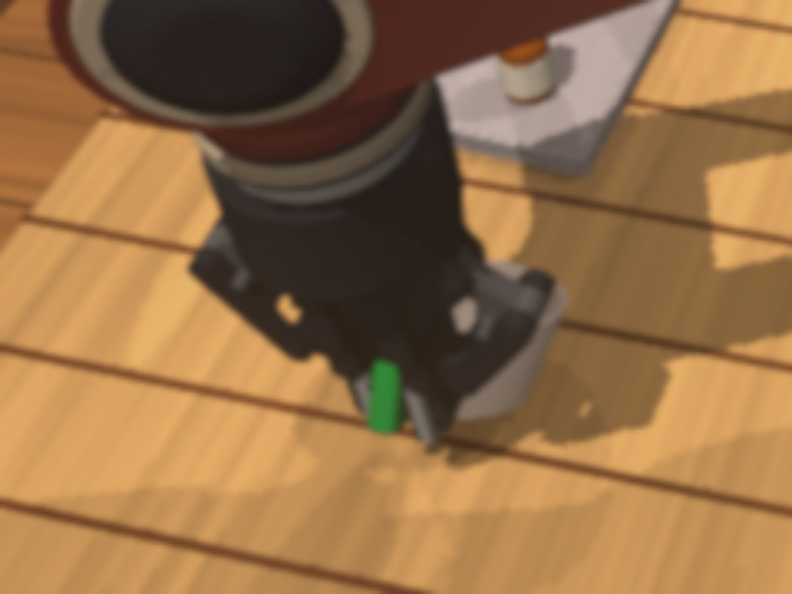

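Pressing straight down jams (27 N): foot friction cancels the turning moment. I need to slide toward the handle while lowering.

```bash
python3 -m crank '[[[-0.73,0.8,-0.2,0,0],[-0.727,0.6,0.4,0,0],[-0.727,0.6,0.6,0,0],[-0.727,0.5,0.7,0,0],[-0.727,0.4,0.7,0,0]]]'; python3 -c "
from h import *
togo((.713,.35,.012),90)
g=grab_frame('side');cv2.imwrite('pics/ab.png',cv2.resize(g['frame'][300:480,20:260,::-1],None,fx=3.3,fy=3.3))
"
```

```text
time: 22.72
tool_pos: [0.7152, 0.3801, 0.0095]
tool_rot: [-0.488, 0.511, 0.491, -0.51]
contact_force: [2.7, 1.4, 4.3]
gripper_width: 0.139
tcp [0.7152 0.3801 0.0095] yaw 90.12 down [ 0.005 -0.042 -0.999] w 0.139 F [2.7 1.4 4.3] t 22.73
to go cm dx,dy,dz [-3.02 -0.13  0.23] twist 0.12
```

View pics/ab.png

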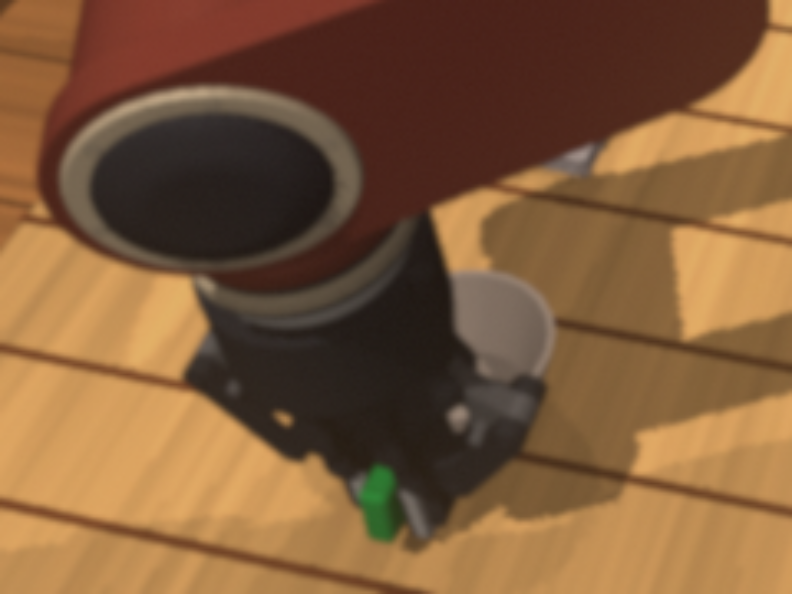

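Cup is now flat on the cart at the fingers (TCP 9.5 mm, handle upright). Tighten, lift, and park it with its lip-side foot on the tray's left edge so it leans.

```bash
python3 -m crank '[[[-0.85,0,0,0,0],[-0.85,0,-1.5,0,0],[-0.85,-1.5,-1.7,0,0],[-0.85,-3.5,0,0.1,0],[-0.85,-3.5,0,0.1,0],[-0.85,-2,0,0,0],[-0.85,-0.5,0,0,0],[-0.85,0,0.8,0,0]]]'; python3 -c "
from h import *
togo((.713,.270,.012),90)
for n in ('side','top'):
  g=grab_frame(n);cv2.imwrite('pics/ac_%s.png'%n,cv2.resize(g['frame'][240:420,80:320,::-1] if n=='side' else g['frame'][100:250,120:320,::-1],None,fx=3.3,fy=3.3))
"
```

```text
time: 23.78
tool_pos: [0.7113, 0.2702, 0.0363]
tool_rot: [0.489, -0.51, -0.489, 0.511]
contact_force: [-0.0, 0.3, -2.1]
gripper_width: 0.13
tcp [0.7113 0.2702 0.0363] yaw 90.07 down [ 0.    -0.043 -0.999] w 0.13 F [-0.   0.3 -2.1] t 23.77
to go cm dx,dy,dz [ 0.09  2.43 -0.17] twist 0.07
```

View pics/ac_side.png

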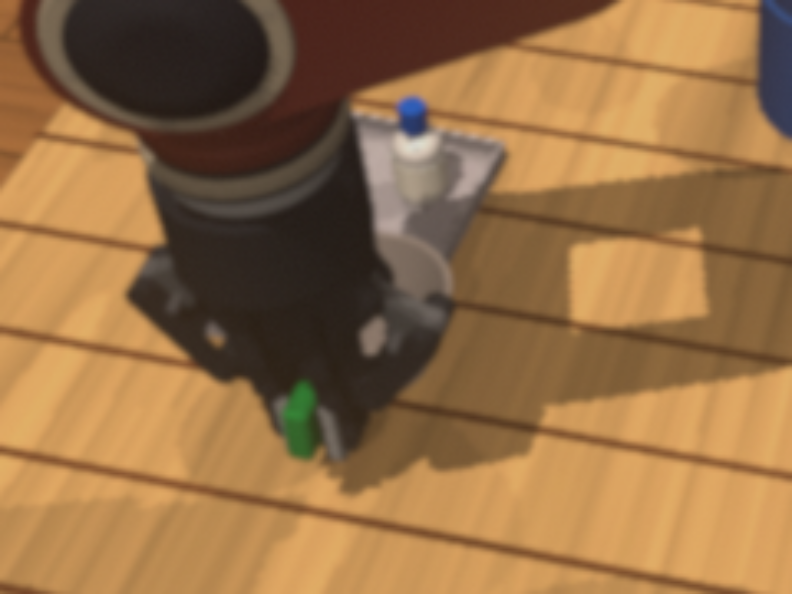

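View pics/ac_top.png

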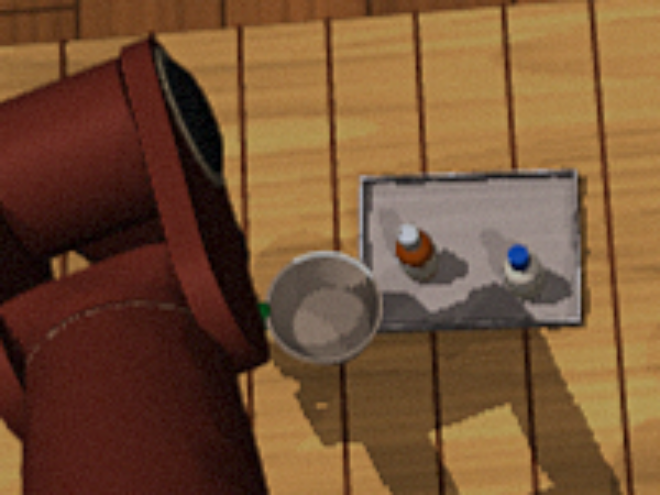

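```bash
python3 -c "
from h import *
f=grab_frame('top')
print(onz(f,218.5,193,.067), onz(f,229.5,195,.012), onz(f,120+413/3.3,100+235/3.3,.06))"
```

```text
[0.70808759 0.21421165 0.067     ] [0.72063763 0.20105502 0.012     ] [0.75474866 0.15656036 0.06      ]
```

Cup centre (0.708, 0.214), tray edge at y = 0.200: about 13 mm of foot overlaps. Shift +x slightly, lower with light grip, release.

```bash
python3 -m crank '[[[-0.85,0,0.3,-0.6,0],[-0.74,0.1,0.6,0,0],[-0.728,0.2,0.5,0,0],[-0.727,0.2,0.4,0,0],[-0.726,0.1,0.3,0,0],[-0.71,0,0,0,0]]]'; python3 -c "
from h import *
togo((.713,.270,.012),90)"
python3 -m crank '[[[-0.6,0,0,0,0],[-0.3,0,0,0,0],[-0.3,0,-2,0,0],[-0.3,0.8,-4,0,0],[-0.3,0,-5,0,0]]]'; python3 -c "
from h import *
togo((.4342,-.0685,.06),90);  print(np.round(state()['joint_pos'],4))
for n in ('side','top'):
  g=grab_frame(n);cv2.imwrite('pics/ad_%s.png'%n,cv2.resize(g['frame'][240:420,80:320,::-1] if n=='side' else g['frame'][100:250,120:320,::-1],None,fx=3.3,fy=3.3))
"
```

```text
time: 24.68
tool_pos: [0.7164, 0.2753, 0.0137]
tool_rot: [0.489, -0.51, -0.489, 0.512]
contact_force: [0.4, 0.8, -1.2]
gripper_width: 0.146
tcp [0.7164 0.2753 0.0137] yaw 90.09 down [-0.002 -0.043 -0.999] w 0.146 F [ 0.4  0.8 -1.2] t 24.68
to go cm dx,dy,dz [-0.52  0.2   0.34] twist 0.09
time: 25.3
tool_pos: [0.7162, 0.288, 0.125]
tool_rot: [0.489, -0.51, -0.489, 0.512]
contact_force: [0.7, -0.1, 0.4]
gripper_width: 0.348
tcp [0.7162 0.288  0.125 ] yaw 90.12 down [-0.003 -0.044 -0.999] w 0.348 F [ 0.7 -0.1  0.4] t 25.3
to go cm dx,dy,dz [-35.27   8.16  28.25] twist 0.12
[ 0.3012  0.4737  1.2942 -0.0422  1.3899 -2.8344]
```

View pics/ad_side.png

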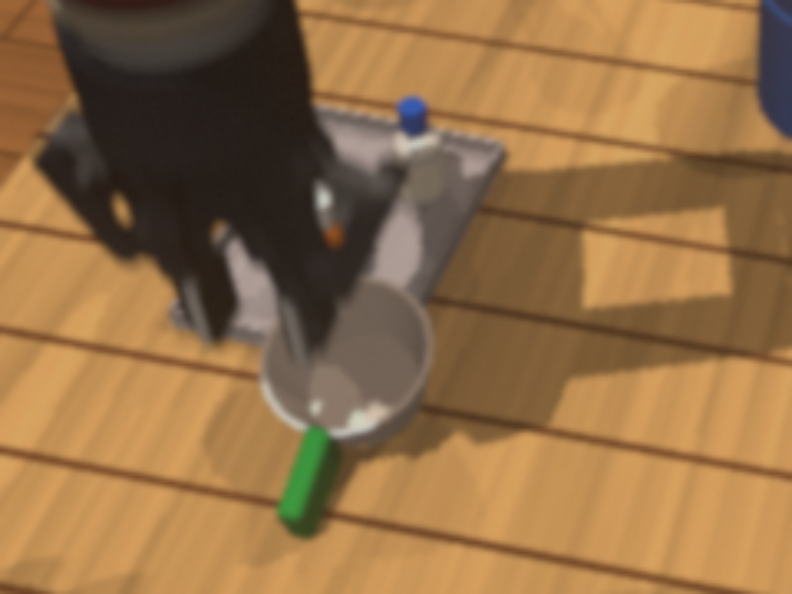

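View pics/ad_top.png

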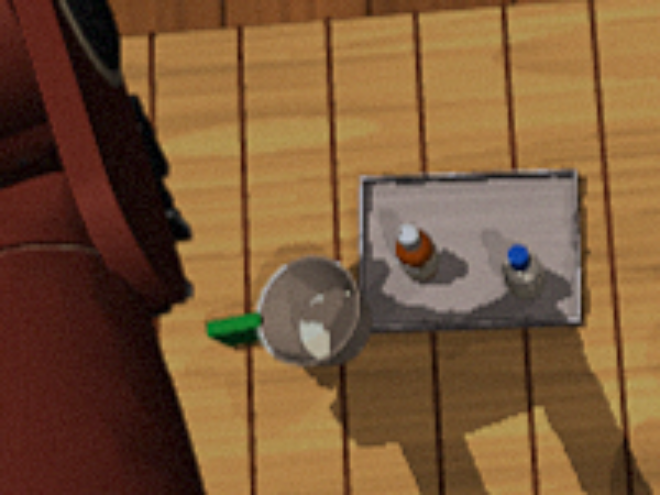

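The cup leans on the tray edge (lip side raised), bottles untouched. Next the candy: jaws should close perpendicular to the lens–candy direction, i.e. tool x at about −24°. Working out rows that turn while travelling.

```bash
cat >> h.py <<'E'
def plan(t,yaw,n,tw=None):
    p,R,s=pose();cy=np.degrees(np.arctan2(R[1,0],R[0,0]));d=(np.array(t)-p)*100
    tot=(cy-yaw+180)%360-180;w=np.sin(np.pi*(np.arange(n)+.5)/n)+.25;w/=w.sum()
    th=tot*w; y=cy
    for i in range(n):
        a=np.radians(y);di=d*w[i]
        X=np.array([np.cos(a),np.sin(a),0]);Z=np.array([-np.sin(a),np.cos(a),0])
        print([round(X@di,1),round(-di[2],1),round(Z@di,1),round(th[i],1)],end=' '); y-=th[i]
    print()
E
python3 -c "
from h import *
plan((.4365,-.0695,.10),-24,13)"
```

```text
[np.float64(-1.2), np.float64(0.1), np.float64(0.9), np.float64(3.7)] [np.float64(-2.0), np.float64(0.2), np.float64(1.4), np.float64(6.0)] [np.float64(-2.8), np.float64(0.2), np.float64(1.6), np.float64(8.1)] [np.float64(-3.7), np.float64(0.3), np.float64(1.4), np.float64(9.9)] [np.float64(-4.4), np.float64(0.3), np.float64(0.9), np.float64(11.2)] [np.float64(-4.8), np.float64(0.4), np.float64(-0.0), np.float64(12.1)] [np.float64(-4.8), np.float64(0.4), np.float64(-1.1), np.float64(12.4)] [np.float64(-4.4), np.float64(0.4), np.float64(-2.0), np.float64(12.1)] [np.float64(-3.6), np.float64(0.3), np.float64(-2.7), np.float64(11.2)] [np.float64(-2.7), np.float64(0.3), np.float64(-2.9), np.float64(9.9)] [np.float64(-1.7), np.float64(0.2), np.float64(-2.7), np.float64(8.1)] [np.float64(-1.0), np.float64(0.2), np.float64(-2.2), np.float64(6.0)] [np.float64(-0.5), np.float64(0.1), np.float64(-1.4), np.float64(3.7)]
```

```bash
sed -i 's/w=np.sin.*$/w=np.minimum(1,np.minimum(np.arange(n)+1,n-np.arange(n))*.5);w\/=w.sum()/; s/print(\[round(X@di,1).*end/print([float(round(v,1)) for v in (X@di,-di[2],Z@di,th[i])],end/' h.py
python3 -c "
from h import *
plan((.4365,-.0695,.10),-24,12)"
```

```text
[-1.6, 0.2, 1.3, 5.2] [-3.5, 0.3, 2.3, 10.4] [-3.8, 0.3, 1.6, 10.4] [-4.1, 0.3, 0.9, 10.4] [-4.2, 0.3, 0.2, 10.4] [-4.1, 0.3, -0.6, 10.4] [-4.0, 0.3, -1.3, 10.4] [-3.6, 0.3, -2.0, 10.4] [-3.2, 0.3, -2.6, 10.4] [-2.7, 0.3, -3.2, 10.4] [-2.1, 0.3, -3.6, 10.4] [-0.7, 0.2, -2.0, 5.2]
```

```bash
python3 -m crank '[[[-0.1,-1.6,0.2,1.3,5.2],[-0.1,-3.5,0.3,2.3,10.4],[-0.1,-3.8,0.3,1.6,10.4],[-0.1,-4.1,0.3,0.9,10.4],[-0.1,-4.2,0.3,0.2,10.4],[-0.1,-4.1,0.3,-0.6,10.4],[-0.1,-4,0.3,-1.3,10.4],[-0.1,-3.6,0.3,-2,10.4]]]'; python3 -m crank '[[[-0.1,-3.2,0.3,-2.6,10.4],[-0.1,-2.7,0.3,-3.2,10.4],[-0.1,-2.1,0.3,-3.6,10.4],[-0.1,-0.7,0.2,-2,5.2]]]'
python3 -c "
from h import *
togo((.4365,-.0695,.05),-24);  print(np.round(state()['joint_pos'],4))
for n in ('side','top'):
  g=grab_frame(n);cv2.imwrite('pics/ae_%s.png'%n,g['frame'][:,:,::-1])
"
```

```text
time: 26.4
tool_pos: [0.5214, 0.0417, 0.1132]
tool_rot: [-0.688, 0.719, 0.071, -0.074]
contact_force: [0.3, -0.5, -0.7]
gripper_width: 0.454
time: 26.9
tool_pos: [0.4298, -0.0728, 0.1072]
tool_rot: [-0.675, 0.706, -0.147, 0.154]
contact_force: [0.3, 0.2, 0.1]
gripper_width: 0.449
tcp [ 0.4298 -0.0728  0.1072] yaw -24.58 down [ 0.    -0.045 -0.999] w 0.449 F [0.3 0.2 0.1] t 26.9
to go cm dx,dy,dz [0.36 5.69 0.82] twist -0.58
[-0.311  -0.3196  2.1631 -0.0448  1.2844 -1.4401]
```

View pics/ae_side.png

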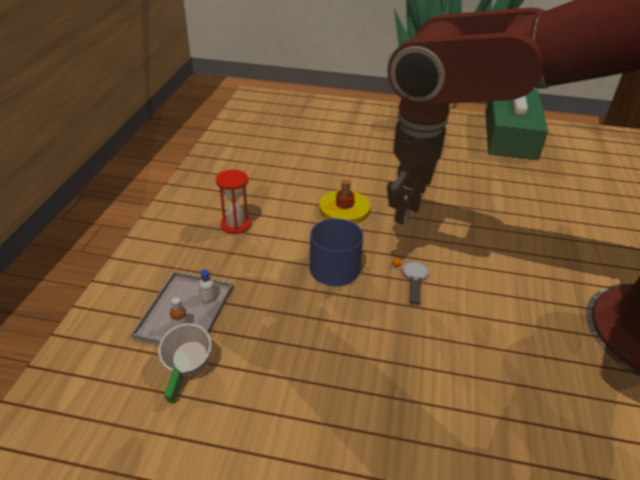

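View pics/ae_top.png

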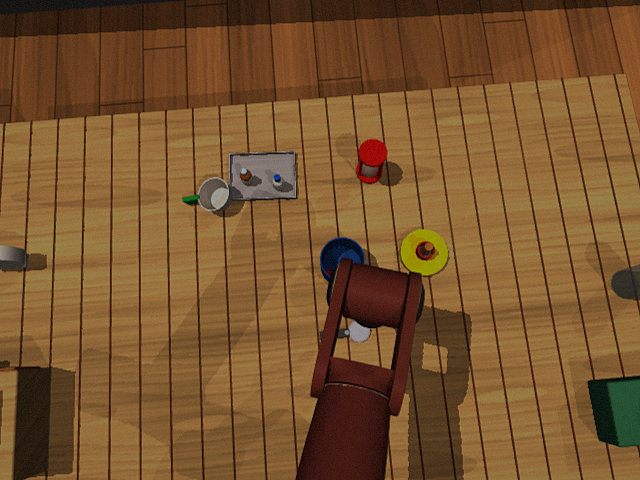

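```bash
python3 -m crank '[[[-0.1,0.3,2.5,0.7,-0.6],[-0.1,0,3,0,0],[-0.1,0,1,0,0]]]'; python3 -c "
from h import *
togo((.4365,-.0695,.0035),-24)
for n in ('side','top'):
  g=grab_frame(n);cv2.imwrite('pics/af_%s.png'%n,cv2.resize(g['frame'][170:320,300:500,::-1] if n=='side' else g['frame'][230:380,280:480,::-1],None,fx=4,fy=4))
"
```

```text
time: 27.38
tool_pos: [0.4355, -0.0685, 0.0397]
tool_rot: [-0.677, 0.707, -0.143, 0.146]
contact_force: [-0.8, -0.7, 0.4]
gripper_width: 0.454
tcp [ 0.4355 -0.0685  0.0397] yaw -23.6 down [-0.004 -0.043 -0.999] w 0.454 F [-0.8 -0.7  0.4] t 27.38
to go cm dx,dy,dz [0.09 3.63 0.1 ] twist 0.4
```

View pics/af_side.png

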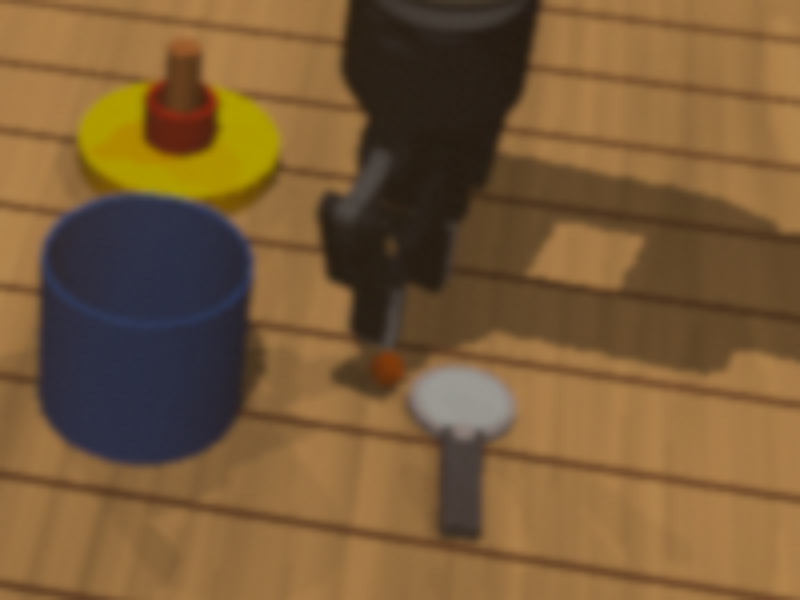

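Fingers flank the candy (crop (388,368)), clear of the lens. Descend and close.

```bash
python3 -m crank '[[[-0.1,0.1,2,0.1,0],[-0.1,0,1.2,0,0],[-0.1,0,0.4,0,0],[-0.5,0,0,0,0],[-0.9,0,0,0,0],[-0.9,0,0,0,0],[-0.9,0,0,0,0]]]'; python3 -c "
from h import *
togo((.4365,-.0695,.0035),-24)"
```

```text
time: 28.35
tool_pos: [0.4377, -0.0705, 0.0054]
tool_rot: [-0.676, 0.707, -0.142, 0.148]
contact_force: [0.9, -0.1, 2.8]
gripper_width: 0.133
tcp [ 0.4377 -0.0705  0.0054] yaw -23.69 down [-0.001 -0.045 -0.999] w 0.133 F [ 0.9 -0.1  2.8] t 28.35
to go cm dx,dy,dz [-0.16  0.19  0.05] twist 0.31
```

```bash
python3 -m crank '[[[-0.9,0,0,0,0]]]'; python3 -c "
from h import *
togo((.4365,-.0695,.0035),-24)
for n in ('side',):
  g=grab_frame(n);cv2.imwrite('pics/ag_%s.png'%n,cv2.resize(g['frame'][170:320,300:500,::-1] if n=='side' else g['frame'][230:380,280:480,::-1],None,fx=4,fy=4))
"
```

```text
time: 28.48
tool_pos: [0.4377, -0.0705, 0.0054]
tool_rot: [-0.676, 0.707, -0.142, 0.148]
contact_force: [0.8, 0.2, 3.1]
gripper_width: 0.129
tcp [ 0.4377 -0.0705  0.0054] yaw -23.69 down [-0.001 -0.045 -0.999] w 0.129 F [0.8 0.2 3.1] t 28.48
to go cm dx,dy,dz [-0.15  0.18  0.05] twist 0.31
```

View pics/ag_side.png

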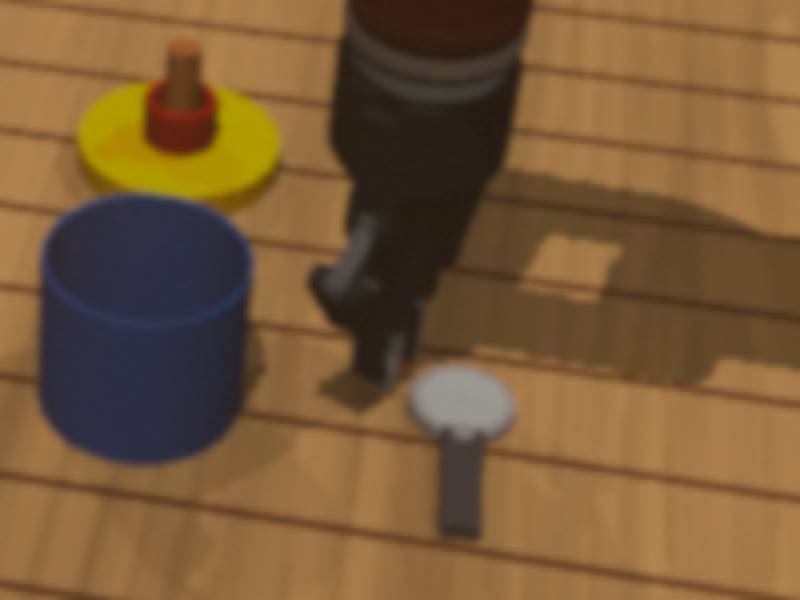

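The candy peeks out on the lens side of the pads (crop (405,370)), width 11 mm — gripped at the pad edge. Reopen, look and recentre.

```bash
python3 -m crank '[[[-0.4,0,0,0,0],[-0.2,0,0,0,0],[-0.2,0,-2.5,0,0],[-0.2,0,-1,0,0]]]'; python3 -c "
from h import *
togo((.4365,-.0695,.0035),-24)
g=grab_frame('side');cv2.imwrite('pics/ah_side.png',cv2.resize(g['frame'][170:320,300:500,::-1],None,fx=4,fy=4))
m=mask(g,(3,170,60),(15,255,255),(380,245,420,275));c=big(m);(u,v),r=cv2.minEnclosingCircle(c);print(u,v,r,cv2.contourArea(c),onz(g,u,v,.008))
"
```

```text
time: 29.02
tool_pos: [0.4378, -0.0689, 0.0407]
tool_rot: [-0.676, 0.707, -0.142, 0.148]
contact_force: [-0.4, -0.1, -0.0]
gripper_width: 0.4
tcp [ 0.4378 -0.0689  0.0407] yaw -23.69 down [-0.    -0.045 -0.999] w 0.4 F [-0.4 -0.1 -0. ] t 29.02
to go cm dx,dy,dz [-0.16  3.72  0.05] twist 0.31
397.0 261.0 4.472236156463623 55.0 [ 0.43298451 -0.07087623  0.008     ]
```

View pics/ah_side.png

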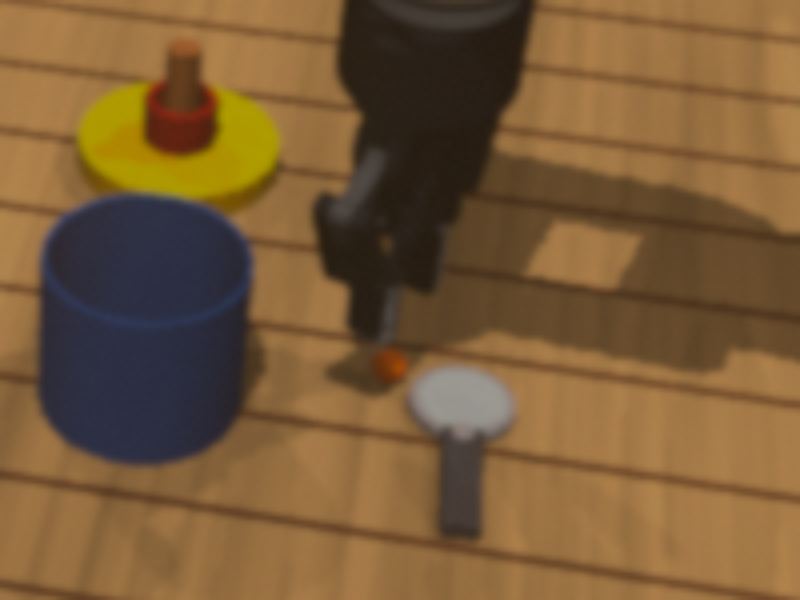

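```bash
python3 -c "
from h import *
togo((.4342,-.0712,.002),-24)"; python3 -m crank '[[[-0.2,-0.25,2,0.1,0.3],[-0.2,0,1.5,0,0],[-0.2,0,0.4,0,0],[-0.2,0,0,0,0]]]'; python3 -c "
from h import *
togo((.4342,-.0712,.002),-24)"
```

```text
tcp [ 0.4385 -0.0691  0.0417] yaw -23.69 down [ 0.001 -0.045 -0.999] w 0.399 F [1.3 0.3 1.1] t 29.07
to go cm dx,dy,dz [-0.39  3.98 -0.21] twist 0.31
time: 29.58
tool_pos: [0.4351, -0.0685, 0.0004]
tool_rot: [-0.676, 0.707, -0.145, 0.149]
contact_force: [-0.4, 0.5, 0.6]
gripper_width: 0.402
tcp [ 4.351e-01 -6.850e-02  4.000e-04] yaw -23.99 down [-0.003 -0.044 -0.999] w 0.402 F [-0.4  0.5  0.6] t 29.57
to go cm dx,dy,dz [ 0.03 -0.15 -0.29] twist 0.01
```

```bash
python3 -m crank '[[[-0.3,0,-0.2,-0.3,0],[-0.5,0,0,0,0],[-0.7,0,0,0,0],[-0.9,0,0,0,0],[-0.9,0,0,0,0]]]'; python3 -c "
from h import *
togo((.4342,-.0712,.002),-24)
g=grab_frame('side');cv2.imwrite('pics/ai_side.png',cv2.resize(g['frame'][170:320,300:500,::-1],None,fx=4,fy=4))
"
```

```text
time: 30.2
tool_pos: [0.4342, -0.0713, 0.003]
tool_rot: [-0.676, 0.707, -0.144, 0.15]
contact_force: [-0.0, -1.2, 2.2]
gripper_width: 0.137
tcp [ 0.4342 -0.0713  0.003 ] yaw -23.99 down [-0.002 -0.044 -0.999] w 0.137 F [-0.  -1.2  2.2] t 30.2
to go cm dx,dy,dz [-0.01  0.1   0.01] twist 0.01
```

View pics/ai_side.png

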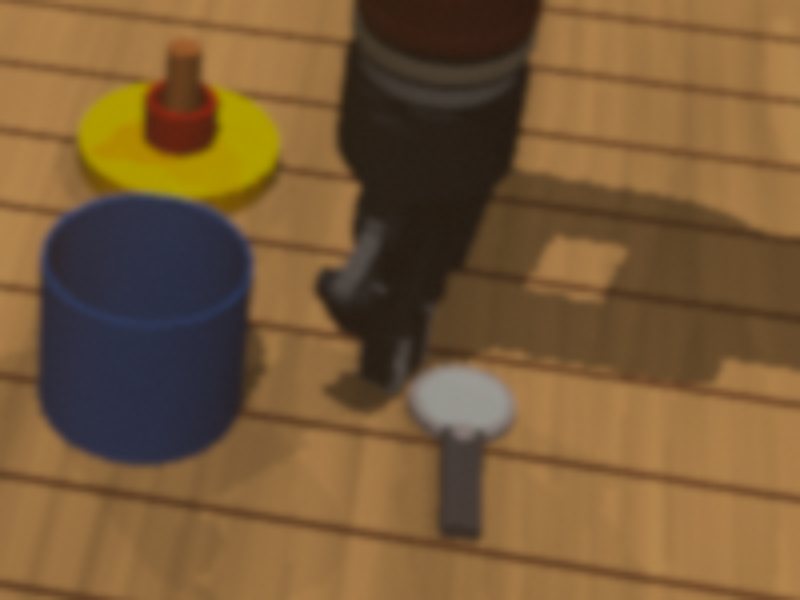

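```bash
python3 -m crank '[[[-0.9,0,-1,0,0],[-0.9,0,-2,0,0],[-0.9,0,-2,0,0]]]'; python3 -c "
from h import *
togo((.4342,-.0712,.002),-24)
g=grab_frame('side');cv2.imwrite('pics/aj_side.png',cv2.resize(g['frame'][170:320,300:500,::-1],None,fx=4,fy=4))
"
```

```text
time: 30.62
tool_pos: [0.434, -0.0688, 0.0536]
tool_rot: [-0.676, 0.707, -0.145, 0.15]
contact_force: [-0.5, -0.0, -0.2]
gripper_width: 0.133
tcp [ 0.434  -0.0688  0.0536] yaw -23.99 down [-0.002 -0.044 -0.999] w 0.133 F [-0.5 -0.  -0.2] t 30.62
to go cm dx,dy,dz [0.03 5.17 0.  ] twist 0.01
```

View pics/aj_side.png

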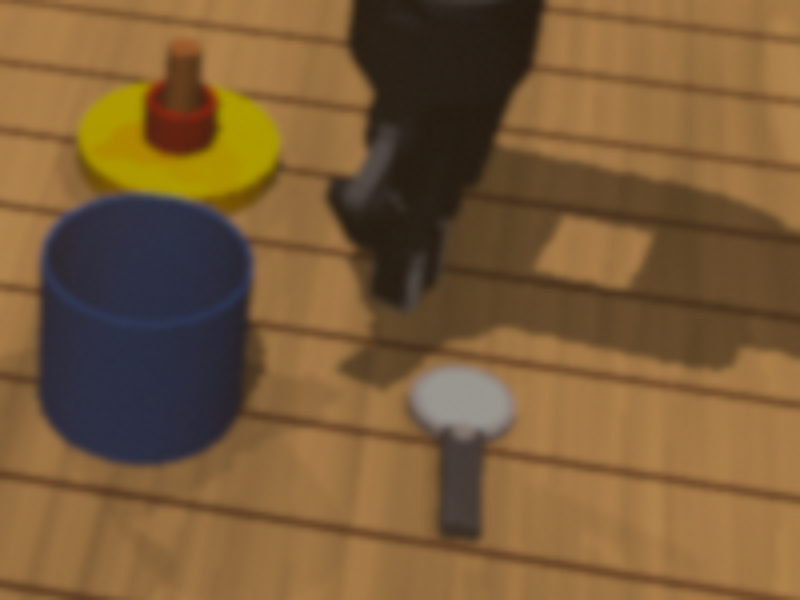

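Candy is gone from the cart and the jaws are stopped on it (width 0.133 against a 0.05 command): held. Raise it and carry to the tin.

```bash
python3 -m crank '[[[-0.9,0,-2.5,0,0],[-0.9,0.5,-3,0.5,0],[-0.9,2.2,-0.5,2,0],[-0.9,3,0,2.7,0],[-0.9,2.1,0,1.8,0],[-0.9,0.6,0,0.5,0],[-0.9,0,0,0,0]]]'; python3 -c "
from h import *
togo((.5415,-.032,.075),-24)
g=grab_frame('side');cv2.imwrite('pics/ak_side.png',cv2.resize(g['frame'][150:300,260:460,::-1],None,fx=4,fy=4))
"
```

```text
time: 31.55
tool_pos: [0.5411, -0.032, 0.1106]
tool_rot: [-0.676, 0.707, -0.145, 0.149]
contact_force: [-1.0, -0.2, 0.3]
gripper_width: 0.132
tcp [ 0.5411 -0.032   0.1106] yaw -23.98 down [-0.003 -0.044 -0.999] w 0.132 F [-1.  -0.2  0.3] t 31.55
to go cm dx,dy,dz [-0.02  3.56  0.17] twist 0.02
```

View pics/ak_side.png

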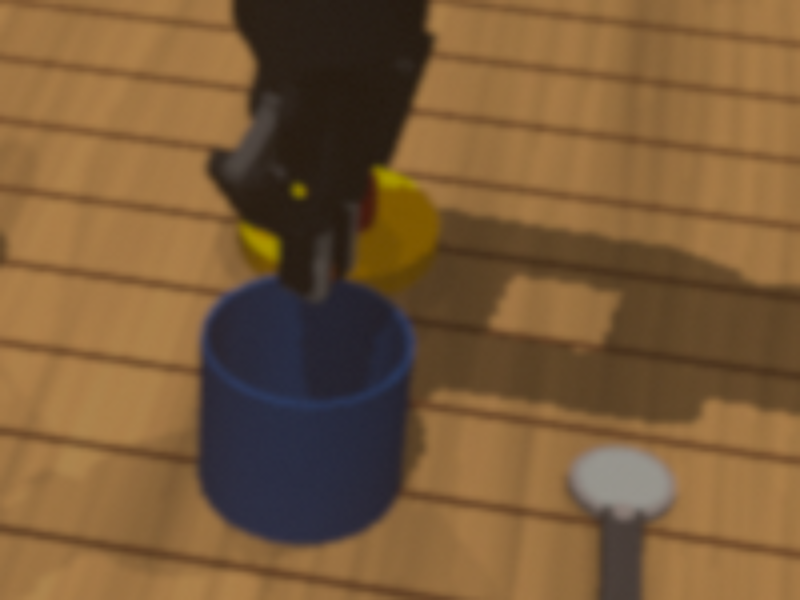

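The candy is still in the fingers (orange at crop (340,270)), over the tin. Dip and release.

```bash
python3 -m crank '[[[-0.9,0,2,0.1,0],[-0.9,0,1.5,0,0],[-0.5,0,0,0,0],[-0.4,0,0,0,0],[-0.4,0,-3,0,0],[-0.4,0,-4,0,0]]]'; python3 -c "
from h import *
togo((.5415,-.032,.075),-24)
for n in ('side','top'):
  g=grab_frame(n);cv2.imwrite('pics/al_%s.png'%n,g['frame'][:,:,::-1])
"
```

```text
time: 32.35
tool_pos: [0.5414, -0.0295, 0.1462]
tool_rot: [-0.676, 0.707, -0.145, 0.149]
contact_force: [1.0, 0.2, 0.1]
gripper_width: 0.301
tcp [ 0.5414 -0.0295  0.1462] yaw -24.0 down [-0.004 -0.044 -0.999] w 0.301 F [1.  0.2 0.1] t 32.35
to go cm dx,dy,dz [0.   7.12 0.07] twist -0.0
```

View pics/al_side.png

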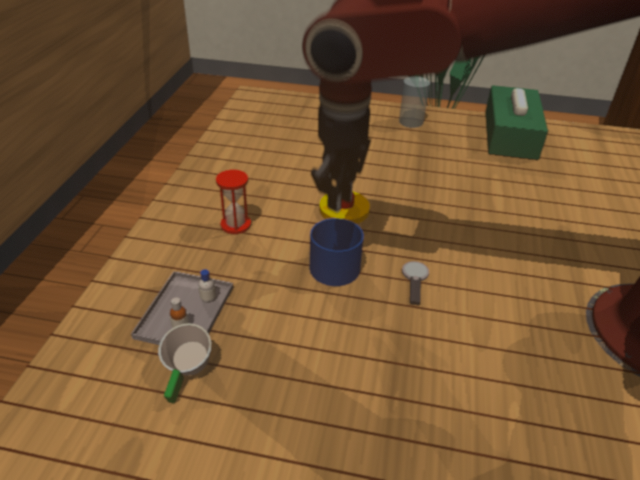

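View pics/al_top.png

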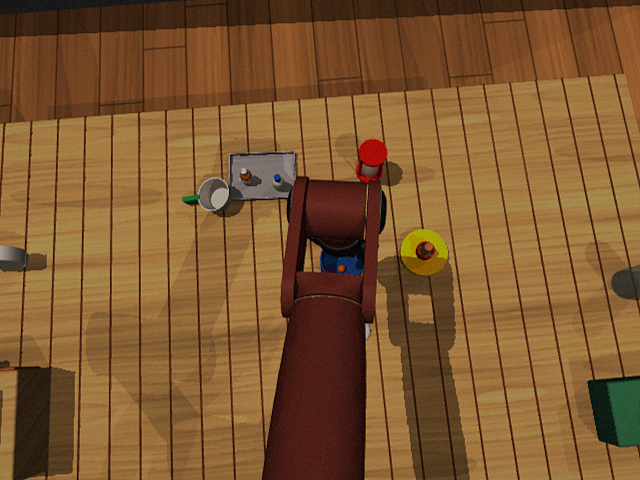

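An orange candy shows in the tin at (341,268). Now measure the leaning cup's handle from both views.

```bash
python3 -c "
from h import *
T=grab_frame('top');S=grab_frame('side')
g=(50,100,30),(80,255,255)
a=big(mask(T,*g,(175,185,205,215)));b=big(mask(S,*g,(155,360,195,405)))
ra=cv2.minAreaRect(a);rb=cv2.minAreaRect(b);print(ra,rb)
p,e=tri(T,ra[0],S,rb[0]);print(p,e)
xa=a[:,0,:].astype(float);l=xa[xa[:,0]<xa[:,0].min()+2].mean(0);r=xa[xa[:,0]>xa[:,0].max()-2].mean(0)
print(l,r,onz(T,*l,.03),onz(T,*r,.04))
w=(0,0,45),(180,80,255);m=cv2.morphologyEx(mask(T,*w,(196,175,232,217)),cv2.MORPH_OPEN,np.ones((3,3)));c=big(m);print(cv2.fitEllipse(c))
cv2.imwrite('pics/am.png',np.hstack([cv2.resize(T['frame'][150:230,170:270,::-1],None,fx=4,fy=4),cv2.resize(S['frame'][320:400,140:240,::-1],None,fx=4,fy=4)]))
plan((.70,.28,.13),100,12)
"
```

```text
((190.75, 199.25), (7.060181140899658, 15.885407447814941), 78.69007110595703) ((171.96347045898438, 383.350341796875), (7.176604270935059, 29.048158645629883), 19.98310661315918)
[0.71319439 0.28296926 0.02971009] 0.001962501316977851
[183.33333333 199.33333333] [197.66666667 196.66666667] [0.71328383 0.29890353 0.03      ] [0.71318703 0.26502255 0.04      ]
((213.81214904785156, 193.22821044921875), (29.583585739135742, 35.07765197753906), 40.78683090209961)
[0.1, 0.1, 1.6, -5.6] [0.5, 0.2, 3.1, -11.3] [1.1, 0.2, 3.0, -11.3] [1.6, 0.2, 2.7, -11.3] [2.1, 0.2, 2.3, -11.3] [2.5, 0.2, 1.9, -11.3] [2.9, 0.2, 1.3, -11.3] [3.1, 0.2, 0.8, -11.3] [3.2, 0.2, 0.1, -11.3] [3.1, 0.2, -0.5, -11.3] [3.0, 0.2, -1.1, -11.3] [1.3, 0.1, -0.8, -5.6]
```

View pics/am.png

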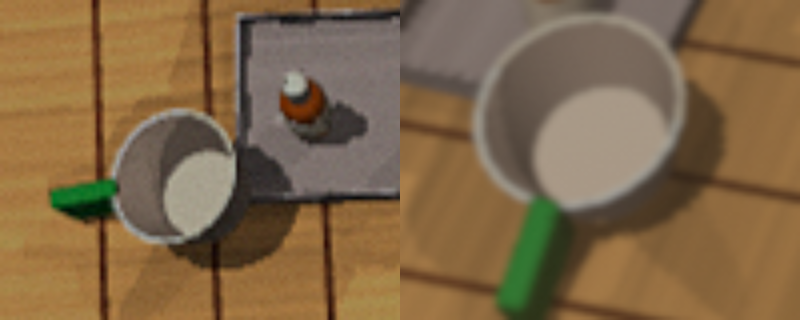

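Handle centre at about (0.713, 0.283), pointing along +y, tilted down a little. Going back to it with yaw 90.

```bash
python3 -c "
from h import *
plan((.713,.283,.11),90,12)"
```

```text
[0.1, 0.2, 1.6, -5.2] [0.5, 0.3, 3.2, -10.4] [1.1, 0.3, 3.0, -10.4] [1.6, 0.3, 2.8, -10.4] [2.1, 0.3, 2.4, -10.4] [2.5, 0.3, 2.0, -10.4] [2.8, 0.3, 1.5, -10.4] [3.1, 0.3, 1.0, -10.4] [3.2, 0.3, 0.4, -10.4] [3.2, 0.3, -0.1, -10.4] [3.2, 0.3, -0.7, -10.4] [1.5, 0.2, -0.6, -5.2]
```

```bash
python3 -m crank '[[[-0.3,0.1,0.2,1.6,-5.2],[-0.3,0.5,0.3,3.2,-10.4],[-0.3,1.1,0.3,3,-10.4],[-0.3,1.6,0.3,2.8,-10.4],[-0.3,2.1,0.3,2.4,-10.4],[-0.3,2.5,0.3,2,-10.4],[-0.3,2.8,0.3,1.5,-10.4],[-0.3,3.1,0.3,1,-10.4]]]';  python3 -m crank '[[[-0.3,3.2,0.3,0.4,-10.4],[-0.3,3.2,0.3,-0.1,-10.4],[-0.3,3.2,0.3,-0.7,-10.4],[-0.3,1.5,0.2,-0.6,-5.2],[-0.3,0,0,0,0]]]'; python3 -c "
from h import *
togo((.713,.283,.008),90)
for n in ('side','top'):
  g=grab_frame(n);cv2.imwrite('pics/an_%s.png'%n,cv2.resize(g['frame'][240:420,80:320,::-1] if n=='side' else g['frame'][220:330,280:420,::-1],None,fx=3.3,fy=3.3))
"
```

```text
time: 33.55
tool_pos: [0.6557, 0.1819, 0.1114]
tool_rot: [-0.616, 0.642, 0.314, -0.331]
contact_force: [-0.1, -0.8, 1.1]
gripper_width: 0.352
time: 34.17
tool_pos: [0.7079, 0.2813, 0.0955]
tool_rot: [0.488, -0.508, -0.489, 0.514]
contact_force: [0.1, -0.2, 0.2]
gripper_width: 0.346
tcp [0.7079 0.2813 0.0955] yaw 90.41 down [-0.005 -0.045 -0.999] w 0.346 F [ 0.1 -0.2  0.2] t 34.17
to go cm dx,dy,dz [ 0.56  8.73 -0.56] twist 0.41
```

View pics/an_side.png

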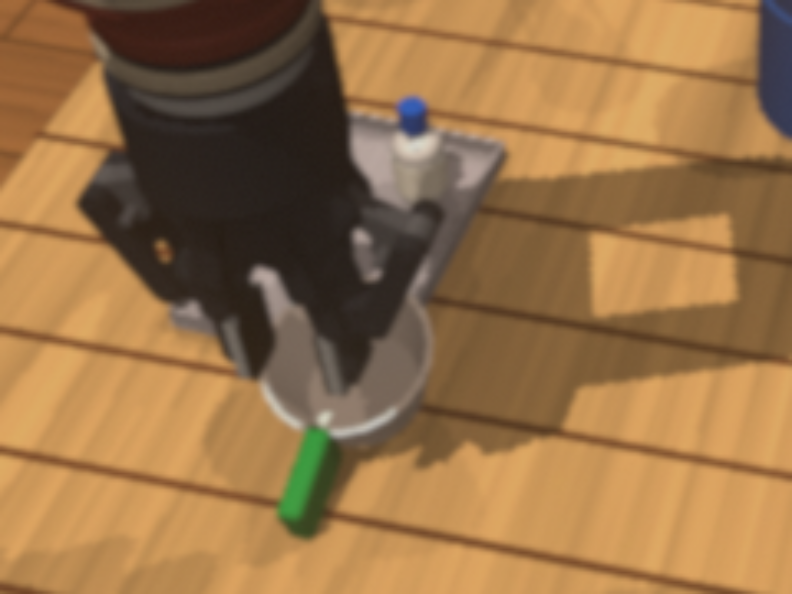

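View pics/an_top.png

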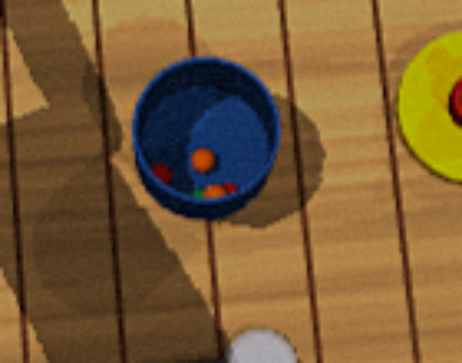

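All five candies are visible in the tin (three oranges/reds at the near side, one red left, one orange mid). Now grip the leaning cup's handle.

```bash
python3 -m crank '[[[-0.3,0.6,2.5,-0.5,-0.4],[-0.3,0,3.5,0,0],[-0.3,0,2.2,0,0],[-0.3,0,0.5,0,0],[-0.85,0,0,0,0],[-0.85,0,0,0,0],[-0.85,0,0,0,0]]]'; python3 -c "
from h import *
togo((.713,.283,.008),90)
for n in ('side',):
  g=grab_frame(n);cv2.imwrite('pics/ao_%s.png'%n,cv2.resize(g['frame'][240:420,80:320,::-1],None,fx=3.3,fy=3.3))
"
```

```text
time: 35.15
tool_pos: [0.7143, 0.2833, 0.012]
tool_rot: [0.486, -0.507, -0.492, 0.514]
contact_force: [0.3, 0.7, -0.7]
gripper_width: 0.127
tcp [0.7143 0.2833 0.012 ] yaw 90.79 down [-0.    -0.044 -0.999] w 0.127 F [ 0.3  0.7 -0.7] t 35.15
to go cm dx,dy,dz [-0.01  0.41  0.13] twist 0.79
```

View pics/ao_side.png

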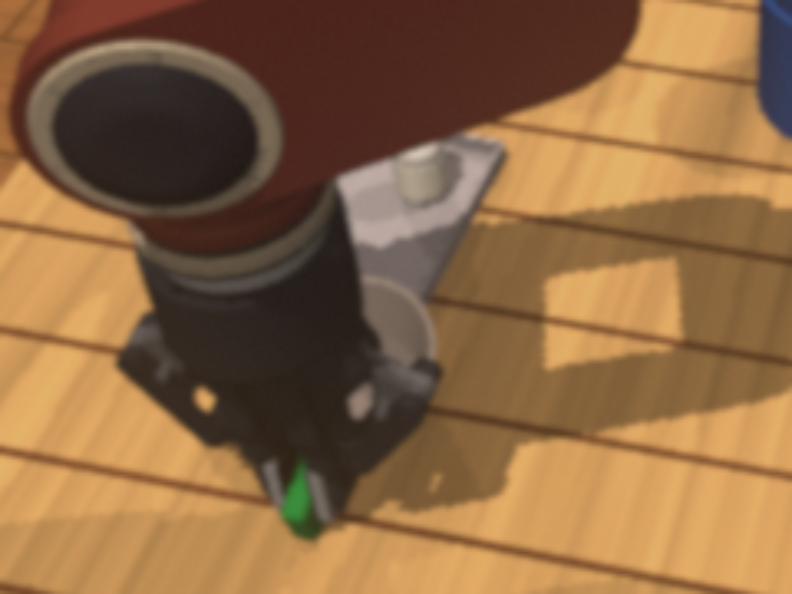

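Gripped. Lift, move clear of the tray, lower to the cart and loosen so that it settles flat.

```bash
python3 -m crank '[[[-0.85,0,-1.5,0,0],[-0.85,1.5,-1.5,0,0],[-0.85,3.5,0,0,0],[-0.85,2.5,0,0,0],[-0.85,0.5,1,0,0],[-0.85,0,1.3,0,0],[-0.74,0,0.4,0,0],[-0.722,0,0,0,0]]]';python3 -m crank '[[[-0.719,0,0,0,0],[-0.715,0,0,0,0],[-0.65,0,0,0,0],[-0.4,0,0,0,0],[-0.3,0,0,0,0]]]'; python3 -c "
from h import *
togo((.713,.283,.008),90)
for n in ('side',):
  g=grab_frame(n);cv2.imwrite('pics/ap_%s.png'%n,cv2.resize(g['frame'][270:450,20:260,::-1],None,fx=3.3,fy=3.3))
"
```

```text
time: 36.2
tool_pos: [0.7128, 0.3629, 0.0108]
tool_rot: [0.487, -0.507, -0.492, 0.514]
contact_force: [-1.7, 3.0, 5.3]
gripper_width: 0.14
time: 36.83
tool_pos: [0.7125, 0.3628, 0.0099]
tool_rot: [0.486, -0.507, -0.492, 0.515]
contact_force: [0.2, 0.4, 0.3]
gripper_width: 0.349
tcp [0.7125 0.3628 0.0099] yaw 90.79 down [-0.002 -0.044 -0.999] w 0.349 F [0.2 0.4 0.3] t 36.83
to go cm dx,dy,dz [-7.97  0.55  0.06] twist 0.79
```

View pics/ap_side.png

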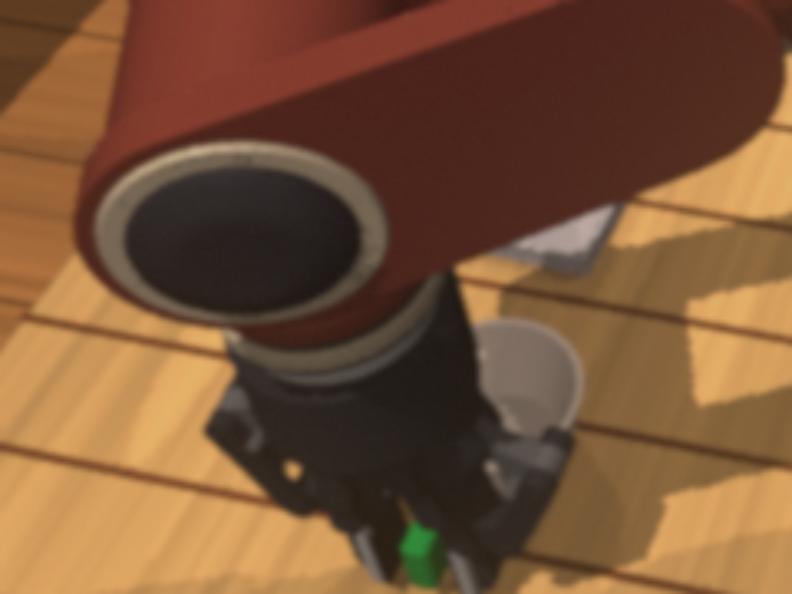

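Cup stands upright and released. Raise clear, then measure the post from both views.

```bash
python3 -m crank '[[[-0.3,0,-2,0,0],[-0.3,0,-4,0,0],[-0.3,0,-5,0,0]]]'
python3 - <<'E'
from h import *
T=grab_frame('top');S=grab_frame('side')
cv2.imwrite('pics/aq.png',np.hstack([cv2.resize(T['frame'][225:285,390:460,::-1],None,fx=6,fy=6,interpolation=2)[:360,:400],cv2.resize(S['frame'][170:230,315:380,::-1],None,fx=6,fy=6,interpolation=2)]))
y=(22,150,60),(35,255,255)
c=big(mask(T,*y,(380,210,470,300)))[:,0,:];print(circ(np.array([onz(T,u,v,.017) for u,v in c])))
for n,f in(('top',T),('side',S)): cv2.imwrite('pics/ar_%s.png'%n,f['frame'][:,:,::-1])
g=(50,100,30),(80,255,255)
a=big(mask(T,*g,(100,150,205,250)));print('handle',cv2.minAreaRect(a))
E
```

```text
time: 37.25
tool_pos: [0.7123, 0.3678, 0.1214]
tool_rot: [0.486, -0.507, -0.491, 0.515]
contact_force: [0.7, 0.1, 0.8]
gripper_width: 0.351
(array([ 0.55398555, -0.21188205]), np.float64(0.050932443740596044), np.float64(0.0005917481041121767))
handle ((157.0450897216797, 202.4959259033203), (7.514466762542725, 18.288219451904297), 84.80557250976562)
```

View pics/aq.png

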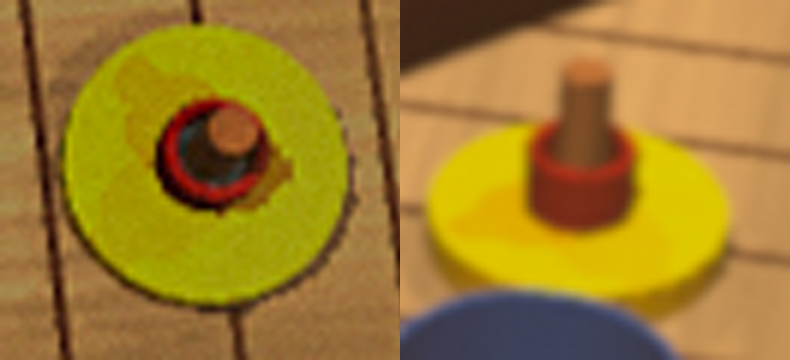

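View pics/ar_side.png

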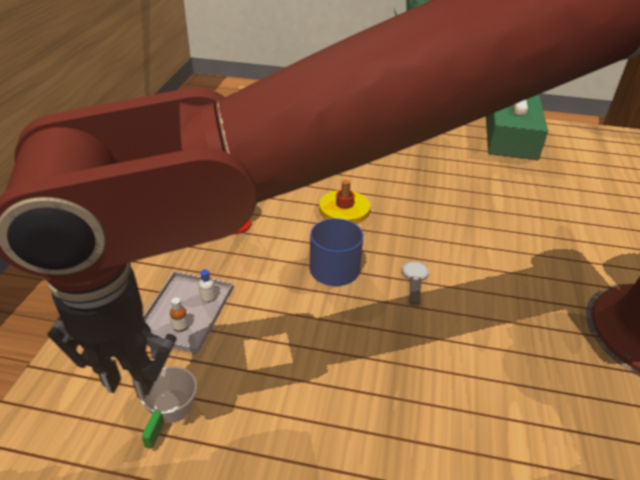

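The cup stands upright on the cart with its bottles undisturbed. Post top: top view (428.5,246.5), side view (346,182). Triangulating.

Run:
```python
from h import *
T=grab_frame('top');S=grab_frame('side')
p,e=tri(T,(428.5,246.5),S,(346,182));print(p,e, onz(T,428.5,246.5,.071),onz(S,346,182,.071))
plan((.5537,-.2115,.14),-89.9,18)
```

```text
[ 0.55354229 -0.21282641  0.06959523] 0.0007349709049196818 [ 0.5536329  -0.21254503  0.071     ] [ 0.55290738 -0.21056174  0.071     ]
[-1.7, -0.0, 0.5, -5.3] [-3.3, -0.1, 1.3, -10.5] [-3.0, -0.1, 1.9, -10.5] [-2.6, -0.1, 2.4, -10.5] [-2.1, -0.1, 2.8, -10.5] [-1.6, -0.1, 3.2, -10.5] [-1.0, -0.1, 3.4, -10.5] [-0.3, -0.1, 3.5, -10.5] [0.3, -0.1, 3.5, -10.5] [1.0, -0.1, 3.4, -10.5] [1.6, -0.1, 3.2, -10.5] [2.1, -0.1, 2.8, -10.5] [2.6, -0.1, 2.4, -10.5] [3.0, -0.1, 1.9, -10.5] [3.3, -0.1, 1.3, -10.5] [3.5, -0.1, 0.7, -10.5] [3.5, -0.1, 0.0, -10.5] [1.7, -0.0, -0.3, -5.3]
```

Run:
```python
from h import *
plan((.5535,-.2122,.14),-88,18)
```

```text
[-1.7, -0.0, 0.5, 5.3] [-3.5, -0.1, 0.7, 10.5] [-3.5, -0.1, 0.0, 10.5] [-3.5, -0.1, -0.6, 10.5] [-3.3, -0.1, -1.2, 10.5] [-3.0, -0.1, -1.8, 10.5] [-2.7, -0.1, -2.4, 10.5] [-2.2, -0.1, -2.8, 10.5] [-1.6, -0.1, -3.1, 10.5] [-1.0, -0.1, -3.4, 10.5] [-0.4, -0.1, -3.5, 10.5] [0.3, -0.1, -3.5, 10.5] [0.9, -0.1, -3.4, 10.5] [1.5, -0.1, -3.2, 10.5] [2.1, -0.1, -2.9, 10.5] [2.6, -0.1, -2.5, 10.5] [3.0, -0.1, -1.9, 10.5] [1.6, -0.0, -0.7, 5.3]
```

```bash
python3 -m crank '[[[-0.3,-1.7,-0.3,0.5,5.3],[-0.3,-3.5,-0.3,0.7,10.5],[-0.3,-3.5,-0.3,0,10.5],[-0.3,-3.5,-0.2,-0.6,10.5],[-0.3,-3.3,-0.2,-1.2,10.5],[-0.3,-3,-0.1,-1.8,10.5],[-0.3,-2.7,-0.1,-2.4,10.5],[-0.3,-2.2,-0.1,-2.8,10.5]]]'; python3 -m crank '[[[-0.3,-1.6,-0.1,-3.1,10.5],[-0.3,-1,-0.1,-3.4,10.5],[-0.3,-0.4,-0.1,-3.5,10.5],[-0.3,0.3,-0.1,-3.5,10.5],[-0.3,0.9,-0.1,-3.4,10.5],[-0.3,1.5,-0.1,-3.2,10.5],[-0.3,2.1,-0.1,-2.9,10.5],[-0.3,2.6,-0.1,-2.5,10.5]]]';  python3 -m crank '[[[-0.3,3,-0.1,-1.9,10.5],[-0.3,1.6,0,-0.7,5.3],[-0.3,0,0,0,0]]]'; python3 -c "
from h import *
togo((.5535,-.2122,.10),-88)
for n in ('side','top'):
  g=grab_frame(n);cv2.imwrite('pics/as_%s.png'%n,g['frame'][:,:,::-1])
"
```

```text
time: 38.45
tool_pos: [0.6399, 0.1117, 0.1461]
tool_rot: [-0.688, 0.719, 0.069, -0.075]
contact_force: [-0.7, 0.4, 0.5]
gripper_width: 0.354
time: 39.45
tool_pos: [0.5659, -0.1604, 0.1664]
tool_rot: [-0.557, 0.584, -0.409, 0.425]
contact_force: [-0.1, -0.8, 0.4]
gripper_width: 0.349
time: 39.83
tool_pos: [0.5526, -0.2114, 0.1699]
tool_rot: [-0.497, 0.521, -0.481, 0.5]
contact_force: [0.1, -0.5, -0.1]
gripper_width: 0.353
tcp [ 0.5526 -0.2114  0.1699] yaw -87.86 down [-0.004 -0.043 -0.999] w 0.353 F [ 0.1 -0.5 -0.1] t 39.83
to go cm dx,dy,dz [-0.21  6.99  0.13] twist 0.14
```

View pics/as_side.png

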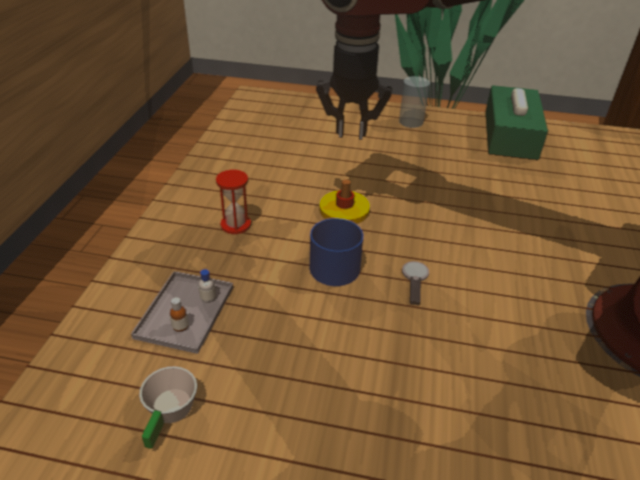

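View pics/as_top.png

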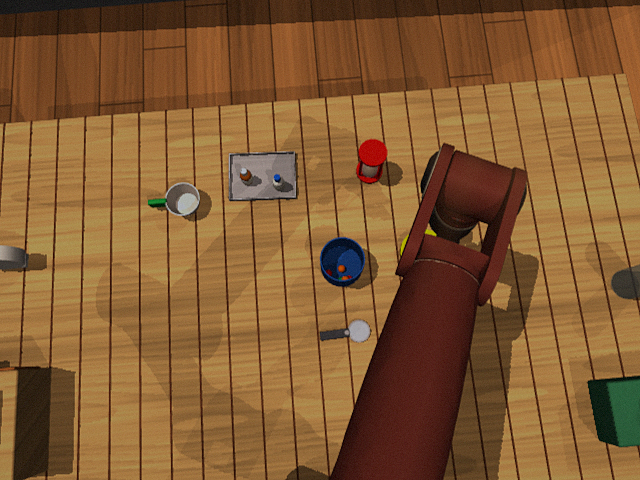

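Scene is good: cup upright at (182,200), tin open with candies. Fingers are above the post. Descend to the post with tips kept above the collar top (41 mm).

```bash
python3 -m crank '[[[-0.3,-0.1,2.5,0.1,0],[-0.3,-0.1,3.5,0,0],[-0.3,0,2.5,0,0],[-0.3,0,0,0,0]]]'; python3 -c "
from h import *
togo((.5535,-.2122,.048),-88)
g=grab_frame('side');cv2.imwrite('pics/at.png',cv2.resize(g['frame'][130:250,280:420,::-1],None,fx=5,fy=5))
"
```

```text
time: 40.42
tool_pos: [0.5526, -0.2104, 0.0829]
tool_rot: [-0.498, 0.522, -0.481, 0.498]
contact_force: [-0.9, -0.6, 0.9]
gripper_width: 0.349
tcp [ 0.5526 -0.2104  0.0829] yaw -87.67 down [-0.007 -0.041 -0.999] w 0.349 F [-0.9 -0.6  0.9] t 40.42
to go cm dx,dy,dz [0.04 3.49 0.12] twist 0.33
```

View pics/at.png

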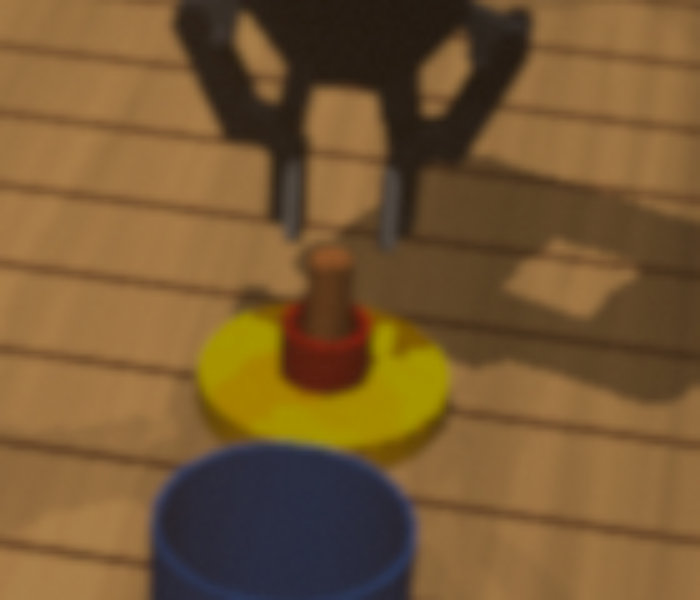

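```bash
python3 -m crank '[[[-0.3,0,2,0.2,0],[-0.3,0,1.4,0,0],[-0.3,0,0,0,0],[-0.7,0,0,0,0],[-0.9,0,0,0,0],[-0.9,0,0,0,0],[-0.9,0,0,0,0]]]'; python3 -c "
from h import *
togo((.5535,-.2122,.048),-88)
g=grab_frame('side');cv2.imwrite('pics/au.png',cv2.resize(g['frame'][130:250,280:420,::-1],None,fx=5,fy=5))
"
```

```text
time: 41.35
tool_pos: [0.5562, -0.2139, 0.052]
tool_rot: [-0.498, 0.521, -0.48, 0.501]
contact_force: [-1.0, -0.1, -1.6]
gripper_width: 0.183
tcp [ 0.5562 -0.2139  0.052 ] yaw -87.81 down [-0.002 -0.044 -0.999] w 0.183 F [-1.  -0.1 -1.6] t 41.35
to go cm dx,dy,dz [-0.2   0.39 -0.26] twist 0.19
```

View pics/au.png

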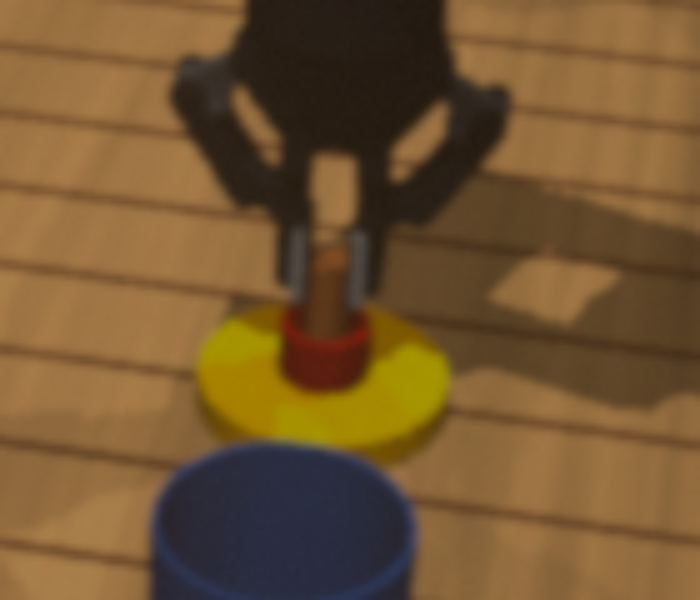

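Fingers hold the post (width 0.183) above the collar. Lift gently.

```bash
python3 -m crank '[[[-0.95,0,-0.5,0,0],[-0.95,0,-1.5,0,0],[-0.95,0,-2.5,0,0],[-0.95,0,-3,0,0],[-0.95,0,-2.5,0,0],[-0.95,0,-1.5,0,0],[-0.95,0,-0.5,0,0],[-0.95,0,0,0,0]]]'; python3 -c "
from h import *
togo((.5415,-.032,.172),-88)
g=grab_frame('side');cv2.imwrite('pics/av.png',cv2.resize(g['frame'][80:260,250:450,::-1],None,fx=3.3,fy=3.3))
"
```

```text
time: 42.4
tool_pos: [0.5563, -0.2085, 0.1715]
tool_rot: [-0.498, 0.521, -0.48, 0.5]
contact_force: [-0.3, 0.2, -2.2]
gripper_width: 0.186
tcp [ 0.5563 -0.2085  0.1715] yaw -87.81 down [-0.002 -0.044 -0.999] w 0.186 F [-0.3  0.2 -2.2] t 42.4
to go cm dx,dy,dz [-17.68  -0.82  -0.8 ] twist 0.19
```

View pics/av.png

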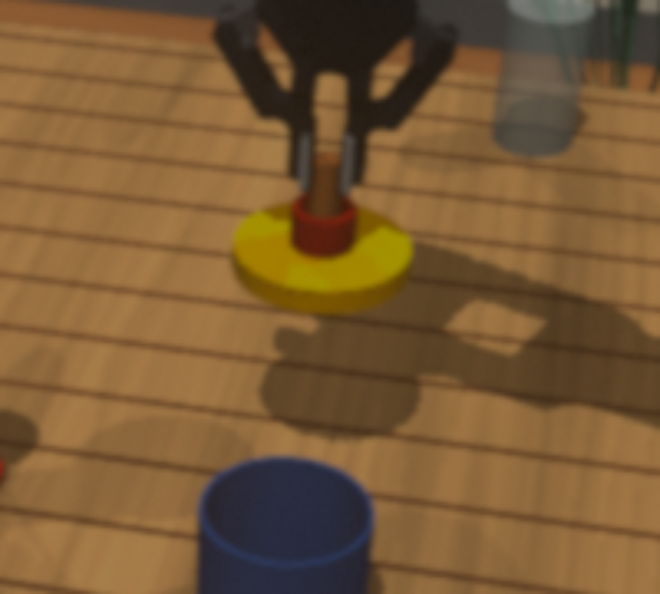

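Both lids lifted together and level (2.2 N). Carry to above the tin.

```bash
python3 -m crank '[[[-0.95,-0.8,-0.2,0,0],[-0.95,-2.2,-0.2,-0.1,0],[-0.95,-3.5,-0.2,-0.2,0],[-0.95,-4,-0.1,-0.2,0],[-0.95,-3.7,-0.1,-0.2,0],[-0.95,-2.3,0,-0.1,0],[-0.95,-1.1,0,0,0],[-0.95,0,0,0,0]]]'; python3 -c "
from h import *
togo((.5415,-.032,.172),-88)
for n in ('side','top'):
  g=grab_frame(n);cv2.imwrite('pics/aw_%s.png'%n,cv2.resize(g['frame'][130:310,240:440,::-1],None,fx=3.3,fy=3.3))
"
```

```text
time: 43.45
tool_pos: [0.5415, -0.032, 0.172]
tool_rot: [-0.498, 0.522, -0.48, 0.5]
contact_force: [-0.1, -0.7, -2.4]
gripper_width: 0.183
tcp [ 0.5415 -0.032   0.172 ] yaw -87.72 down [-0.002 -0.044 -0.999] w 0.183 F [-0.1 -0.7 -2.4] t 43.45
to go cm dx,dy,dz [-0. -0. -0.] twist 0.28
```

View pics/aw_side.png

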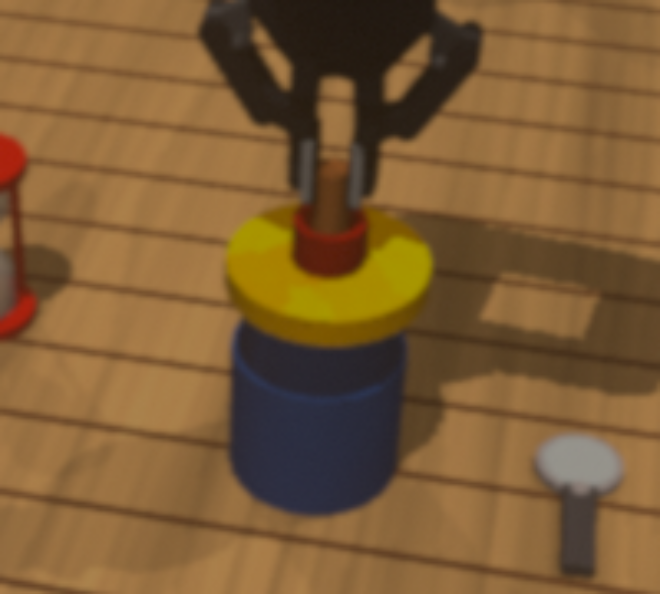

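View pics/aw_top.png

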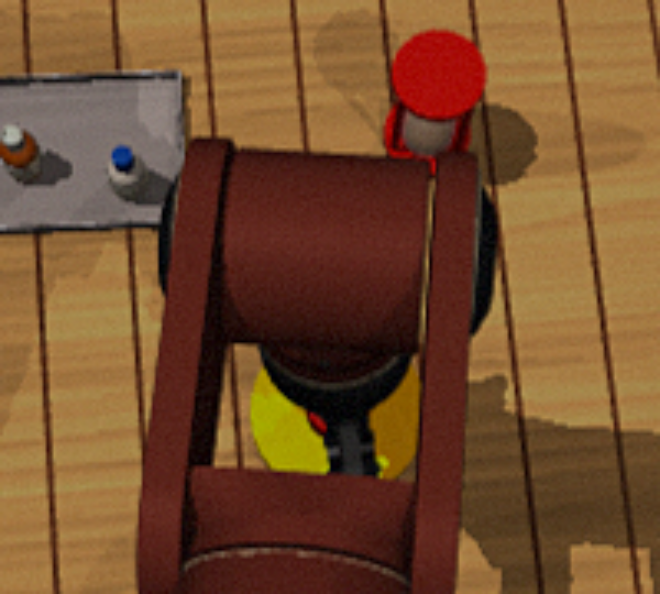

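Over the tin. Check the lid's actual centre with known-radius circle fits of the disc edge in both views, and compare it with the tin in the same views.

Run:
```python
from h import *
from scipy.optimize import least_squares
T=grab_frame('top');S=grab_frame('side')
y=(22,150,50),(35,255,255)
def fit(P,r):
    f=lambda c:np.hypot(P[:,0]-c[0],P[:,1]-c[1])-r
    s=least_squares(f,P[:,:2].mean(0)+[.01,0],loss='soft_l1',f_scale=.001);return np.round(s.x,4),round(np.std(f(s.x))*1e3,2),len(P)
# side: for each column take topmost yellow pixel (back edge)
m=mask(S,*y,(300,185,380,240));pts=[]
for u in range(308,374):
    v=np.flatnonzero(m[:,u])
    if len(v): pts.append((u,v[0]))
pts=np.array(pts,float);print(pts[::6].tolist())
keep=pts[(pts[:,0]<327)|(pts[:,0]>353)]
for z in(.137,):print('side',fit(np.array([onz(S,u,v-.0,z) for u,v in keep]),.0512))
m=mask(T,*y,(310,235,375,285));pts=[]
for v in range(245,274):
    u=np.flatnonzero(m[v,:])
    if len(u): pts.append((u[0],v))
pts=np.array(pts,float);print(pts[::5].tolist())
print('top left arc',fit(np.array([onz(T,u,v,.137) for u,v in pts if u<335]),.0512))
```

```text
[[309.0, 202.0], [315.0, 196.0], [321.0, 196.0], [327.0, 198.0], [333.0, 214.0], [339.0, 214.0], [345.0, 213.0], [351.0, 206.0], [357.0, 201.0], [363.0, 200.0], [369.0, 203.0]]
side (array([ 0.5413, -0.0233]), np.float64(6.23), 35)
[[318.0, 245.0], [316.0, 250.0], [316.0, 255.0], [317.0, 260.0], [318.0, 265.0], [321.0, 270.0]]
top left arc (array([ 0.5396, -0.0324]), np.float64(0.44), 28)
```

Run:
```python
from h import *
S=grab_frame('side')
for p in((.5396,-.0324,.137),(.5415,-.032,.137),(.5396,-.0324,.130),(.542,-.033,.08),(.5407,-.0312,.08)): print(p,np.round(proj(S,p),1))
y=(20,120,30),(38,255,255)
m=mask(S,*y,(295,185,385,240))
for v in (205,208,211,214,217): 
    u=np.flatnonzero(m[v]);print(v,u[0],u[-1],(u[0]+u[-1])/2)
b=mask(S,(100,70,8),(135,255,255),(295,228,385,275))
for v in (240,245,250,255,262): 
    u=np.flatnonzero(b[v]);print('tin',v,u[0],u[-1],(u[0]+u[-1])/2)
for z in (.07,.06,.05,.04): print(z,np.round(proj(S,(.542,-.033,z)),1))
```

```text
(0.5396, -0.0324, 0.137) [339.2 207.2]
(0.5415, -0.032, 0.137) [338.  207.2]
(0.5396, -0.0324, 0.13) [338.9 210.7]
(0.542, -0.033, 0.08) [336.1 234. ]
(0.5407, -0.0312, 0.08) [336.7 234.7]
205 308 370 339.0
208 308 371 339.5
211 308 371 339.5
214 309 370 339.5
217 310 369 339.5
tin 240 312 314 313.0
tin 245 315 358 336.5
tin 250 321 352 336.5
tin 255 321 350 335.5
tin 262 318 349 333.5
0.07 [335.9 238.5]
0.06 [335.6 243. ]
0.05 [335.3 247.4]
0.04 [335.  251.8]
```

Both views put the lid about 2.2 mm toward −x of the tin centre. Correct +x by 0.22 cm and lower, compensating the lean.

```bash
python3 -m crank '[[[-0.95,0,0.5,0.2,0],[-0.95,-0.1,1.2,0,0],[-0.95,-0.1,1.3,0,0],[-0.95,0,0.9,0,0],[-0.95,0,0.3,0,0],[-0.95,0,0,0,0]]]'; python3 -c "
from h import *
togo((.5437,-.032,.122),-88)
for n in ('side',):
  g=grab_frame(n);cv2.imwrite('pics/ax_%s.png'%n,cv2.resize(g['frame'][130:310,240:440,::-1],None,fx=3.3,fy=3.3))
"
```

```text
time: 44.45
tool_pos: [0.5436, -0.0326, 0.1299]
tool_rot: [-0.498, 0.521, -0.48, 0.5]
contact_force: [-0.1, -0.0, -2.7]
gripper_width: 0.189
tcp [ 0.5436 -0.0326  0.1299] yaw -87.8 down [-0.002 -0.044 -0.999] w 0.189 F [-0.1 -0.  -2.7] t 44.45
to go cm dx,dy,dz [-0.1   0.79  0.02] twist 0.2
```

View pics/ax_side.png

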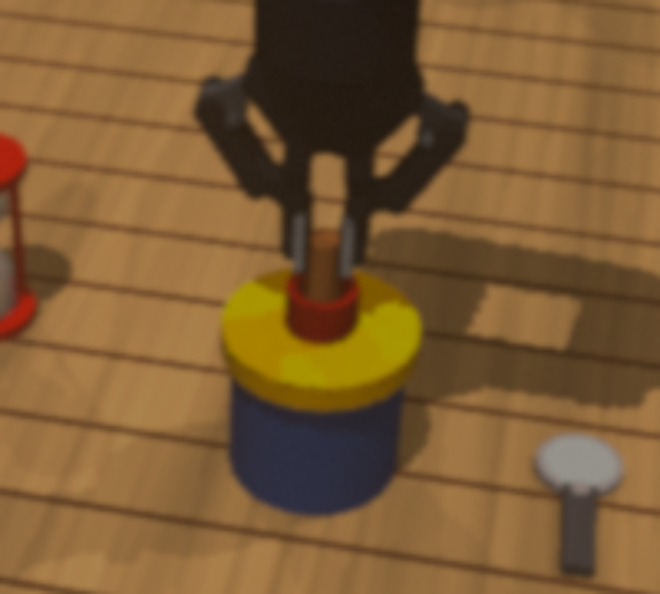

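No contact yet and visually centred (disc 222–422, tin 232–405 in the crop). Lower slowly to seat.

```bash
python3 -m crank '[[[-0.95,0,0.2,0,0],[-0.95,-0.05,0.2,0,0],[-0.95,0,0.2,0,0],[-0.95,0,0.1,0,0]]]';python3 -m crank '[[[-0.95,0,0.1,0,0],[-0.95,0,0,0,0]]]'; python3 -c "
from h import *
togo((.5437,-.032,.122),-88)
for n in ('side',):
  g=grab_frame(n);cv2.imwrite('pics/ay_%s.png'%n,cv2.resize(g['frame'][130:310,240:440,::-1],None,fx=3.3,fy=3.3))
"
```

```text
time: 45.0
tool_pos: [0.5435, -0.0324, 0.1229]
tool_rot: [-0.498, 0.521, -0.48, 0.501]
contact_force: [-0.3, 0.2, -2.6]
gripper_width: 0.183
time: 45.25
tool_pos: [0.5436, -0.0325, 0.1221]
tool_rot: [-0.498, 0.521, -0.48, 0.501]
contact_force: [0.5, 0.1, -2.0]
gripper_width: 0.184
tcp [ 0.5436 -0.0325  0.1221] yaw -87.81 down [-0.002 -0.044 -0.999] w 0.184 F [ 0.5  0.1 -2. ] t 45.25
to go cm dx,dy,dz [-0.05  0.01  0.01] twist 0.19
```

View pics/ay_side.png

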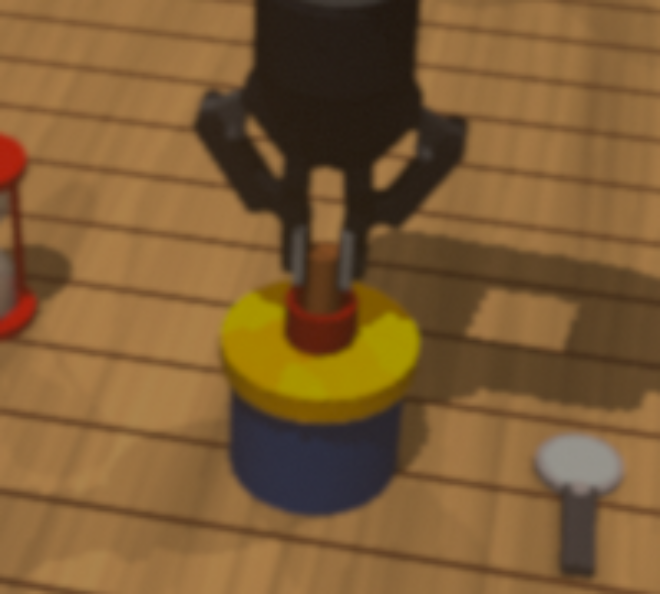

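Still carrying weight (−2 N), so it is within a millimetre or two of the rim. Continue in small steps.

```bash
python3 -m crank '[[[-0.95,0,0.1,0,0],[-0.95,0,0.1,0,0],[-0.95,0,0,0,0]]]';python3 -m crank '[[[-0.95,0,0.1,0,0],[-0.95,0,0.1,0,0],[-0.95,0,0,0,0]]]'
```

```text
time: 45.68
tool_pos: [0.5437, -0.0326, 0.1218]
tool_rot: [-0.498, 0.521, -0.48, 0.501]
contact_force: [-6.8, 1.8, 8.0]
gripper_width: 0.177
time: 46.05
tool_pos: [0.5438, -0.0326, 0.1218]
tool_rot: [-0.497, 0.521, -0.48, 0.5]
contact_force: [-11.3, 2.7, 15.8]
gripper_width: 0.184
```

It stopped at TCP 0.1218 (predicted seat 0.122) with the push rising. Ease up and open.

```bash
python3 -m crank '[[[-0.95,0,-0.3,0,0],[-0.5,0,0,0,0],[-0.3,0,0,0,0],[-0.3,0,-0.2,0,0]]]'; python3 -c "
from h import *
togo((.5437,-.032,.122),-88)
for n in ('side',):
  g=grab_frame(n);cv2.imwrite('pics/az_%s.png'%n,cv2.resize(g['frame'][130:310,240:440,::-1],None,fx=3.3,fy=3.3))
  y=(20,120,30),(38,255,255)
  m=mask(g,*y,(295,205,385,265));print(cv2.boundingRect(big(m)))
"
```

```text
time: 46.55
tool_pos: [0.5435, -0.0325, 0.1227]
tool_rot: [-0.497, 0.521, -0.48, 0.5]
contact_force: [-0.9, 0.2, -0.1]
gripper_width: 0.351
tcp [ 0.5435 -0.0325  0.1227] yaw -87.81 down [-0.002 -0.044 -0.999] w 0.351 F [-0.9  0.2 -0.1] t 46.55
to go cm dx,dy,dz [-0.05  0.07  0.02] twist 0.19
(306, 216, 62, 42)
```

View pics/az_side.png

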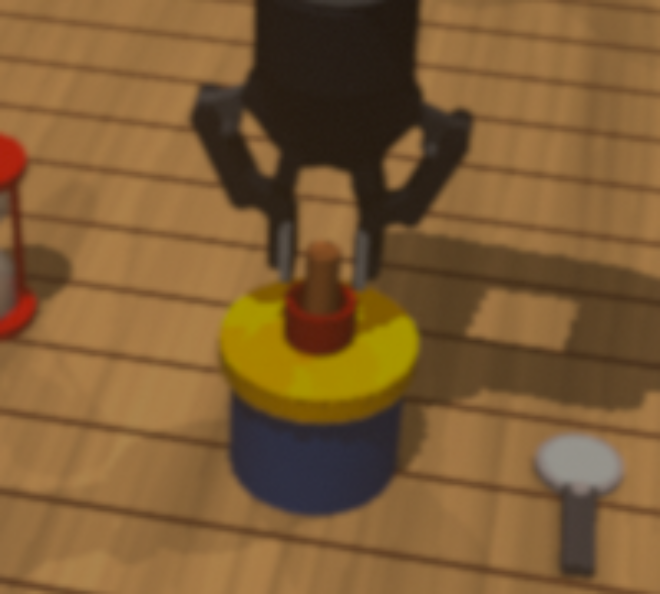

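Check that it is fully seated: compare the disc's outline extents with those a seated disc (87 mm) must have.

Run:
```python
from h import *
S=grab_frame('side')
a=np.linspace(0,2*np.pi,120)
for dz in(0,.003,.006):
  for c in((.5415,-.0325),):
    P=np.array([proj(S,(c[0]+.0515*np.cos(t),c[1]+.0515*np.sin(t),.087+dz)) for t in a]);Q=np.array([proj(S,(c[0]+.0515*np.cos(t),c[1]+.0515*np.sin(t),.071+dz)) for t in a])
    print(dz,'u',P[:,0].min().round(1),P[:,0].max().round(1),'v top',P[:,1].min().round(1),'v bottom',Q[:,1].max().round(1),'post top',np.round(proj(S,(*c,.141+dz)),1))
y=(18,100,25),(38,255,255)
m=mask(S,*y,(295,205,385,265));c=big(m);print(cv2.boundingRect(c))
# left/right side heights of skirt bottom and top edges for tilt
for u in(315,322,336,350,357):
    v=np.flatnonzero(m[:,u]);print(u,v[0],v[-1])
cv2.imwrite('pics/ba.png',cv2.resize(S['frame'][195:265,295:385,::-1],None,fx=8,fy=8,interpolation=2)[:600,:800])
```

```text
0 u 306.3 366.9 v top 213.0 v bottom 257.9 post top [338.2 205.1]
0.003 u 306.3 367.0 v top 211.6 v bottom 256.6 post top [338.2 203.6]
0.006 u 306.3 367.2 v top 210.3 v bottom 255.2 post top [338.3 202.1]
(305, 214, 63, 45)
315 218 252
322 215 255
336 238 257
350 217 256
357 219 252
```

View pics/ba.png

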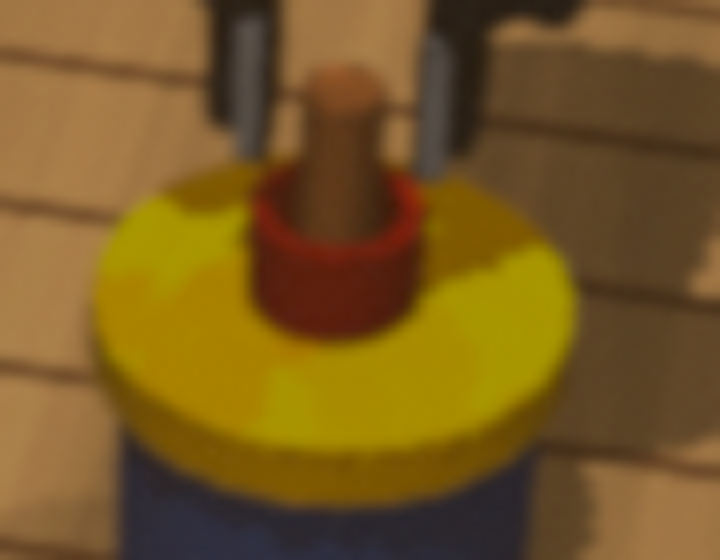

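The outline matches a seated, level disc: bottom row 258 against 257.9 expected, and post top (338,205) against (338.2,205.1). Now open wide and go down around the red collar.

```bash
python3 -m crank '[[[0.5,0,0,0,0],[0.5,0,0,0,0],[0.5,0,0.8,0,0],[0.5,-0.1,1.2,0,0],[0.5,0,1.0,0,0],[0.5,0,0.1,0,0],[0.5,0,0,0,0]]]'; python3 -c "
from h import *
togo((.5433,-.0325,.092),-88)
for n in ('side',):
  g=grab_frame(n);cv2.imwrite('pics/bb_%s.png'%n,cv2.resize(g['frame'][130:310,240:440,::-1],None,fx=3.3,fy=3.3))
"
```

```text
time: 47.52
tool_pos: [0.5435, -0.0328, 0.0919]
tool_rot: [-0.498, 0.521, -0.48, 0.5]
contact_force: [0.8, -0.5, -0.4]
gripper_width: 0.745
tcp [ 0.5435 -0.0328  0.0919] yaw -87.8 down [-0.002 -0.044 -0.999] w 0.745 F [ 0.8 -0.5 -0.4] t 47.52
to go cm dx,dy,dz [-0.03 -0.01 -0.02] twist 0.2
```

View pics/bb_side.png

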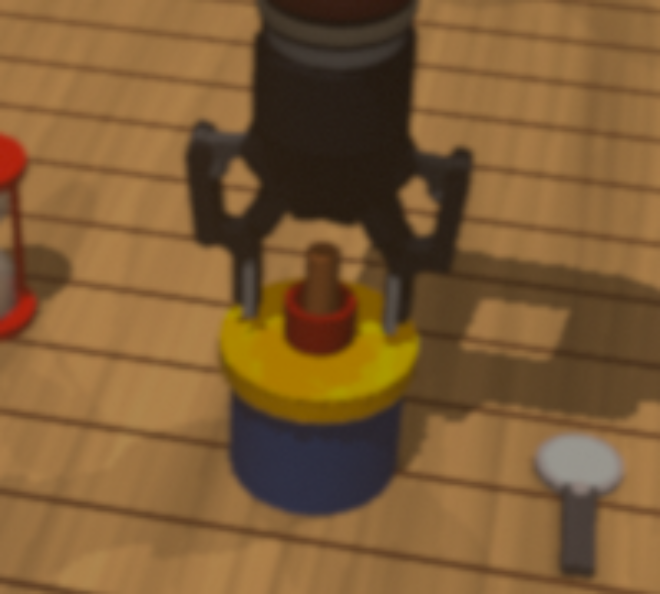

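Fingers straddle the collar just above the disc. Close on it.

```bash
python3 -m crank '[[[0.3,0,0.2,0,0],[0.1,0,0,0,0],[-0.05,0,0,0,0],[-0.2,0,0,0,0],[-0.4,0,0,0,0],[-0.4,0,0,0,0],[-0.4,0,0,0,0]]]'; python3 -c "
from h import *
togo((.5433,-.0325,.092),-88)
for n in ('side',):
  g=grab_frame(n);cv2.imwrite('pics/bc_%s.png'%n,cv2.resize(g['frame'][130:310,240:440,::-1],None,fx=3.3,fy=3.3))
"
```

```text
time: 48.45
tool_pos: [0.5439, -0.033, 0.0907]
tool_rot: [-0.498, 0.521, -0.48, 0.501]
contact_force: [-1.0, 0.2, 5.9]
gripper_width: 0.428
tcp [ 0.5439 -0.033   0.0907] yaw -87.81 down [-0.001 -0.044 -0.999] w 0.428 F [-1.   0.2  5.9] t 48.45
to go cm dx,dy,dz [-0.05 -0.14 -0.06] twist 0.19
```

View pics/bc_side.png

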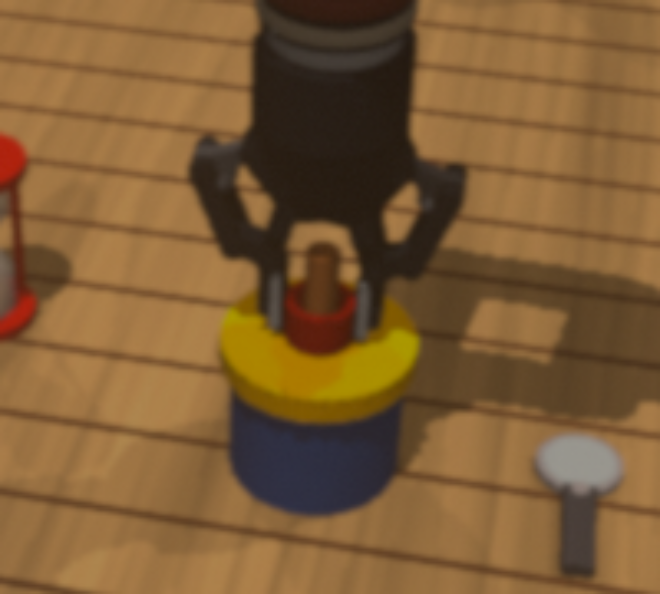

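Collar gripped (width 0.428 ≈ 38 mm). Lift slowly and vertically first.

```bash
python3 -m crank '[[[-0.5,0,-0.3,0,0],[-0.5,0,-0.5,0,0],[-0.5,0.1,-0.7,0,0],[-0.5,0,0,0,0]]]'; python3 -c "
from h import *
togo((.5433,-.0325,.19),-88)
for n in ('side',):
  g=grab_frame(n);cv2.imwrite('pics/bd_%s.png'%n,cv2.resize(g['frame'][130:310,240:440,::-1],None,fx=3.3,fy=3.3))
"
```

```text
time: 49.0
tool_pos: [0.5441, -0.0334, 0.1059]
tool_rot: [-0.498, 0.521, -0.479, 0.501]
contact_force: [0.1, -1.3, -0.1]
gripper_width: 0.428
tcp [ 0.5441 -0.0334  0.1059] yaw -87.81 down [-0.    -0.044 -0.999] w 0.428 F [ 0.1 -1.3 -0.1] t 49.0
to go cm dx,dy,dz [ 0.28 -8.41 -0.09] twist 0.19
```

View pics/bd_side.png

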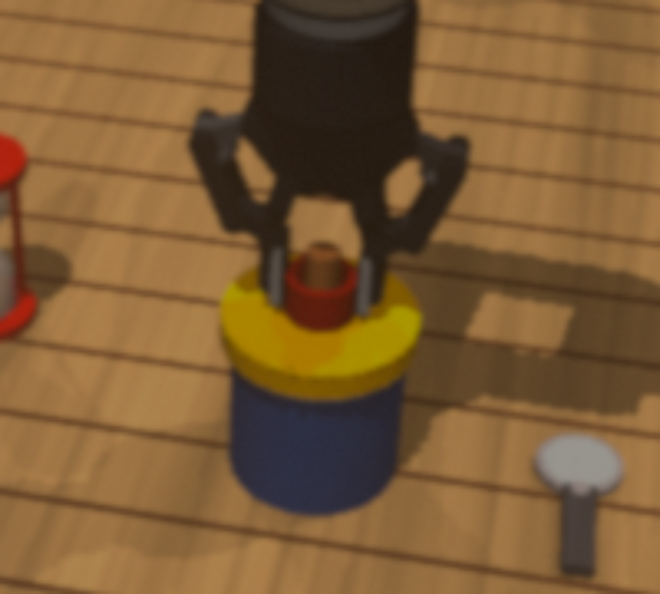

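The outer lid rises alone; the post stays put at crop (322,250). Continue up to 10 cm.

```bash
python3 -m crank '[[[-0.5,0,-0.8,0,0],[-0.5,0.1,-1.2,0,0],[-0.5,0.1,-1.5,0,0],[-0.5,0,-1.7,0,0],[-0.5,0.1,-1.5,0,0],[-0.5,0,-1,0,0],[-0.5,0,-0.5,0,0],[-0.5,0,0,0,0]]]'; python3 -m crank '[[[-0.5,0,0,0,0],[-0.5,0,0,0,0]]]'; python3 -c "
from h import *
togo((.5433,-.0325,.19),-88)
for n in ('side','top'):
  g=grab_frame(n);cv2.imwrite('pics/be_%s.png'%n,g['frame'][:,:,::-1])
  if n=='side':
    cv2.imwrite('pics/bf.png',cv2.resize(g['frame'][110:290,240:440,::-1],None,fx=3.3,fy=3.3)); print(proj(g,(.5415,-.0325,.141)))
"
```

```text
time: 50.05
tool_pos: [0.5439, -0.0326, 0.1873]
tool_rot: [-0.498, 0.521, -0.48, 0.501]
contact_force: [-0.7, -0.2, -1.5]
gripper_width: 0.426
time: 50.3
tool_pos: [0.5434, -0.0325, 0.1864]
tool_rot: [-0.497, 0.521, -0.48, 0.5]
contact_force: [-0.3, 0.5, -0.6]
gripper_width: 0.428
tcp [ 0.5434 -0.0325  0.1864] yaw -87.8 down [-0.003 -0.044 -0.999] w 0.428 F [-0.3  0.5 -0.6] t 50.3
to go cm dx,dy,dz [ 0.01 -0.36 -0.02] twist 0.2
(np.float64(338.152728015284), np.float64(205.06105852308957))
```

View pics/bf.png

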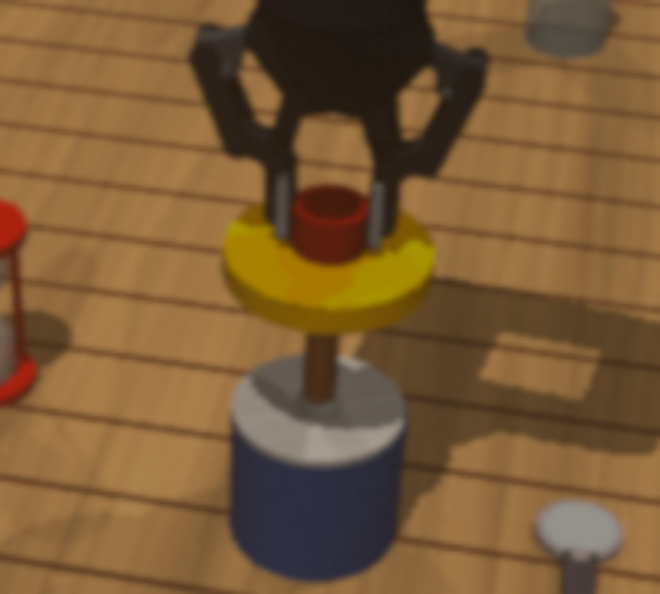

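View pics/be_side.png

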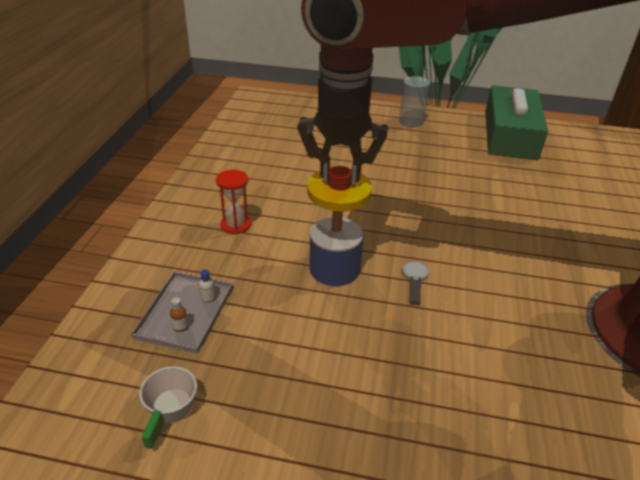

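View pics/be_top.png

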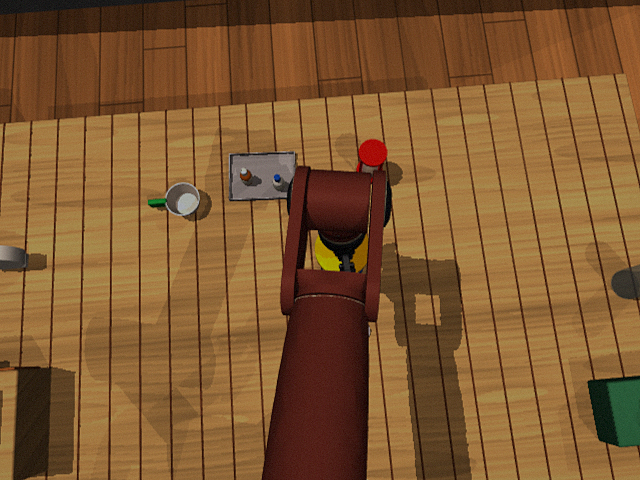

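The inner lid sits flat on the tin with its post upright. The outer lid is held level about 96 mm above its seat. The cup is upright and free, and the bottles, hourglass and magnifier are where they were. Handing in.

```bash
python3 -c "
from h import *
print(job_done()); togo((.5433,-.0325,.19),-88)"
```

```text
the job is handed in; nothing more can be done
None
the job is handed in; nothing more can be done
```

I handed the job in at about 50 s of the 72 s allowed, with every step carried out. No verdict is reported, so my last measurements are the only check.

**What I did**
- **Pour:** the moves can't tilt the tool. I let the cup pivot in a loosened grip, then levered its lip against the tin's inner wall. Four candies went in, but one orange candy fell onto the cart beside the magnifier.
- **Stray candy:** I parked the empty cup leaning on the tray edge, so the "cup upright" step was not met early. I then picked the candy up and dropped it in the tin, and all five showed in the top view.
- **Cup:** I stood it upright on the cart and let go.
- **Lids:** I carried the pair by the post and seated them on the tin. I then lifted the yellow lid alone by its collar.

**Last checks**
- **Inner lid:** when seated, its outline and post top matched the expected position within about a pixel (about 1.6 mm). After the lift it still looked flat, with the post upright.
- **Outer lid:** held by the collar about 96 mm above its seat, looking level and clear of the post.
- **Rest of the scene:** the cup is upright and free. The bottles, hourglass and magnifier look undisturbed in the pictures, though I did not re-measure their positions.

**What went wrong or disagreed**
- **Spill:** one candy spilled, as above.
- **Tool lean:** the tool kept a lean of about 2.5° after a fast move. I turned the jaws so the lids were not tilted by it.
- **Camera offset:** the cameras put the lids about 2 mm short of the arm's x reading, which I corrected before lowering.
- **High forces:** the force peaked at 27 N while setting the cup down and at about 16 N (plus 11 N sideways) while seating the lids.
- **Final force reading:** the downward force read −0.6 to −1.5 N, against about 1.1 N expected for the lid's weight. The reading was too noisy to confirm the weight.

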